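# Turn the weighing scoop over with the spring clip

## Robot

A 6-joint arm with a two-finger parallel gripper is mounted at the origin on the work surface. World frame = base frame: x ahead of the robot, y to its left, z up, the work surface at z = 0. Lengths are in mm, angles in rad, forces in N, time in s.
With the tool pointing down it reaches from about 300 to 775 mm from the base axis. Payload 14.6 kg.
Tool frame: the origin (TCP) lies between the finger pads; the fingertips stand 22 mm ahead of it and the grasp point (between the pads) lies 3 mm ahead of it (manip.tcp_to_tips is the distance from the TCP to the fingertips, in mm); y points along the fingers, z is the direction in which the jaws open and shut, and the axes are right-handed (so a half turn about y gives the same grasp; the last joint's range is limited). The gripper opens to 94 mm and grips with 3 to 60 N. Pads are 16 mm wide; open, the fingers measure 119 mm over their backs; the gripper's body (75 mm by 177 mm) begins 78 mm behind the grasp point.
Start: joints at [-1.216, 0.3, 1.521, -0, 1.321, -0.067], TCP at [225.164, -501.787, 227.446] pointing down, gripper open.
Joint ranges: [-3.03, 3.03], [-0.79, 2.21], [0.23, 2.52], [-1.04, 4.18], [0, 3.07], [-2.55, 2.55]. Speed limits (rad/s): [2.22, 2.22, 2.57, 3.14, 3.14, 3.14].

## Interface

Orientations are given as [roll, pitch, yaw] about the fixed x, y, z axes, in that order (R = Rz(yaw) Ry(pitch) Rx(roll)).
In Python, from cell import manip gives the robot as it stands.
- The arm moves only by the shell command python3 -m jog 'ROWS' [OPENING] [FORCE]. ROWS is JSON, one flat list of numbers, 6 for each row, row after row: the shift along the tool's x, y, z in mm, then the turn, a rotation vector about the tool's x, y, z in degrees. A call has 1 to 10 rows; each row is the pose to reach, as a shift and turn from the pose commanded when the call began, along the tool's axes at that moment; what a row does not reach only later rows make up. A row lasts 1/12 s, in which the tool goes at most 41.7 mm and 7.16 degrees, less where a joint would pass 70% of its speed; a pose out of reach is approached as far as the arm can. A call with a gripper value outside its range is refused whole. OPENING is the finger opening in mm, from 0 to 94, set as the call begins (- or left out, the last holds). The fingers move at their own pace and stop on an object; FORCE is the grip in N (left out, the last holds). Time passes only in rows, so rows that repeat a pose let the fingers close. It gives the time, the measured TCP pose, the force and the opening at its end, in the units of the state.
- manip.read_state(): the state, without advancing time (a new reading comes with each control period).
- manip.camera(name): name is "scene" or "top"; returns a dict with "img" (400x640x3 uint8, red, green, blue), "intrinsics" (3x3 intrinsics, pixels), "k1" (the pictures are not rectified: a ray, as slopes to the right and down, at radius r is drawn at 1 + k1 r^2 times it, then the intrinsics apply), "origin" and "orientation" of the camera in the world. Camera axes: x right, y down, z forward; pixel columns grow to the right and rows downward; lengths in mm; the calibration is good to about 2 mm. A picture is of the moment at which its call begins. There is no depth.
- manip.sign_off(): hands the job in, once; it reports no verdict.
Trained networks look in a picture, given as the dict that the camera call returned (one of the last four; its "shot" number tells which), for a name from the list of things; names that differ only in an ending like _2 or _b are one class to them, and where a whole thing is asked for, a point or a joint stands for the part that bears it (a point fixed in the world has none). Each returns a list of dicts, best first, with "score" (0 to 1); they miss things now and then, are a little off and sometimes report something else, mostly with a low value. They report only what shows in the picture. A call takes as long as a camera call.
- manip.masks_of(thing, picture): "pixels" (400x640 bool, what is visible of it) and "xy" ([column, row] in pixels, amid what is visible of it).
- manip.tip_of(thing, picture): "xy" ([column, row] in pixels: a listed point, or the origin of a listed thing).
The state is a dict: "clock": time; "joints": joint angles; "qd": joint speeds; "effort": joint torques, N m; "eef_pos": TCP position; "eef_rot": TCP orientation; "wrist_force": force on the tool from outside, world axes, zero at the start; "moment": the same for the moment, N m; "finger_gap": finger opening in mm.
Only numpy, scipy, OpenCV 4.12 (cv2) and the standard library are available. Lean on these libraries where they do the work, as an engineer would, in place of code of your own. Each camera call takes 0.05 s, during which the arm holds its last target.

## Task

The weighing scoop lies face down in its rest. Turn it over by way of the spring clip: stand its handle upright between the clip's jaws with the blade at the top, let go so that you can take it again from the opposite side, and lay the handle back level in both notches of the rest, roughly centred, with the hollow of the blade facing up (the blade may point either way along the rest), then let go. Keep the scoop off the bench top throughout and leave the funnel, jar and dishes where they are.

Things in the scene. Friction and masses are not known exactly. Their poses are not given: they have to be found in the camera images.
- scoop: Loose weighing scoop, about 50 g, 193 mm long, with a straight purple handle of rectangular section, 12 mm wide (x), 8 mm thick (z), from y = -85 to +65 mm, and a steel blade beyond. Origin on the handle's centre line, near the centre of mass. y runs to the blade, z out of the closed back of the scoop: z points up at the start, lying in the rest, and down once turned over.
- scoop_blade (a point): Middle of the scoop's blade, 87 mm along y from the scoop's origin: a square steel tray 26 mm wide, 43 mm long (y = +65 to +108 mm). Its back is flush with the handle's z = +4 mm face; the walls round its hollow reach to z = -10 mm. Axes as the scoop's.
- rest: Fixed scoop rest: aluminium base 60 (x) by 130 (y) by 10 mm, with two white posts, 34 mm wide, 8 mm thick, at y = -42 and +42 mm, each notched at the top. Origin at the centre of its underside, on the bench; y along the rest and handle, z up. 76 mm are free between the posts, 35 mm between handle and base.
- rest_mid (a point): Point midway between the rest's two notches, 45 mm above the bench, at the height of their floors. Notches are 20 mm wide in x, with cheeks only 4 mm high (tops at 49 mm). With the handle seated the scoop's origin is 49 mm above the bench, either face up. Axes as the rest's.
- clip: Fixed spring clip: grey base 80 mm (x), y = -35 to +55 mm, 12 mm high; grey column 40 mm wide, y = +28 to +42 mm, 88 mm high; before it two steel jaws with red blocks that pinch along x. Origin on the bench below the jaws' middle, z up. The mouth opens to -y and also upwards; below the jaws it is free down to the base. The handle's 12 mm width goes across the jaws, its thickness along y.
- clip_mouth (a point): Front of the clip's mouth, 24 mm before the jaws' middle (clip y = -24 mm), 80 mm up. Flared lips guide the handle in here (28 mm wide) and from the top (lip edges 100 mm up). Shut jaws are 10 mm apart, spread to 26 mm, press about 2 N each: pushing in takes about 4 N. A back stop holds a handle pushed home at clip y = +2 mm; -4 to +2 mm holds well.
- clip_jaws (a point): Middle of the clip's gripping faces, 80 mm above the bench; the faces are 18 mm high (71 to 89 mm). Axes as the clip's. Held here by scoop y = -52 mm, the handle's lower end is 47 mm and the scoop's origin 132 mm above the bench, and the handle above the jaws is free for the gripper from both sides.
- funnel: Bystander: pink plastic funnel standing mouth down, 72 mm wide, 85 mm high; origin at the centre of its underside.
- jar: Bystander: sample jar with blue lid, 54 mm wide, 70 mm high; origin at the centre of its underside.
- dishes: Bystander: two stacked culture dishes, 90 mm wide, 26 mm high; origin at the centre of their underside.

How it is judged:
By the outcome, as a careful person would: the job done as asked, in the order asked, and still so for the second after the job is handed in, with the robot touching nothing.
It also fails if it takes over 72 s, if anything falls off the work surface, if the arm or the gripper's body presses on something with over 40 N, if the wrist force passes 120 N, or if a joint passes its speed limit or range.

## Working session

There is one attempt and no reset: what is moved stays moved. The work goes in short steps, Python scripts to look and compute and a shell command to move; the robot and the scene stay as the last step left them, time stands still between calls to the robot, and variables do not carry over. Pictures are saved under pics/ and viewed, and the job is handed in when it is done.

```bash
ls; mkdir -p pics; python3 - <<'E'
from cell import manip
import cv2
s=manip.read_state(); print(s)
for n in("scene","top"):
    p=manip.camera(n); cv2.imwrite(f"pics/{n}0.png",p["img"][:,:,::-1])
    print(n,p["intrinsics"],p["k1"],p["origin"],p["orientation"])
    for t in ["scoop","scoop_blade","rest","rest_mid","clip","clip_mouth","clip_jaws","funnel","jar","dishes"]:
        print(t,[(r["xy"],round(r["score"],2)) for r in manip.tip_of(t,p)][:2])
E
```

```text
pics
{'clock': 0.0, 'joints': array([-1.21559401e+00,  3.00489531e-01,  1.52157247e+00,  1.20902822e-05,
        1.32071958e+00, -6.65670958e-02]), 'qd': array([ 0.00055175,  0.00113854, -0.00213905, -0.00024358, -0.00150215,
        0.00121251]), 'effort': array([-1.38529034e-03, -5.31809950e+01, -3.52738059e+01,  7.07951188e-02,
        2.44329509e-02, -9.33940737e-05]), 'eef_pos': array([ 225.08974387, -501.56946978,  226.87985372]), 'eef_rot': array([-1.57198184e+00,  9.07697631e-05, -2.71982629e+00]), 'wrist_force': array([ 0.41752553,  0.32487189, -0.67263612]), 'moment': array([0.02398638, 0.03630228, 0.06264665]), 'finger_gap': 93.80754221982292}
scene [[454.93375363   0.         316.46836704]
 [  0.         454.93375363 205.76318044]
 [  0.           0.           1.        ]] -0.07951309878897553 [1110.69943664 -479.73350874  877.7714262 ] [-2.426024   -0.01228395  0.84015681]
scoop [([248.1, 221.1], 0.69)]
scoop_blade [([213.0, 235.6], 0.6)]
rest []
rest_mid [([246.9, 220.3], 0.55), ([300.1, 317.8], 0.46)]
clip [([326.4, 163.1], 0.8)]
clip_mouth [([319.1, 146.9], 0.67), ([300.6, 315.6], 0.2)]
clip_jaws []
funnel [([299.8, 318.5], 0.93)]
jar []
dishes [([415.1, 226.3], 0.63)]
top [[484.00833474   0.         319.84889942]
 [  0.         484.00833474 193.55851593]
 [  0.           0.           1.        ]] -0.047255773689035094 [ 502.83960444  -44.72220228 1080.68927755] [-3.02993619  0.03531814 -1.57714456]
scoop [([380.4, 247.9], 0.89), ([383.0, 241.7], 0.68)]
scoop_blade [([425.1, 248.4], 0.97)]
rest [([382.0, 242.8], 0.85)]
rest_mid [([385.7, 240.3], 0.65)]
clip [([247.1, 272.7], 0.63)]
clip_mouth [([254.5, 272.4], 0.79)]
clip_jaws [([240.7, 272.9], 0.92)]
funnel [([402.6, 135.3], 0.75)]
jar [([312.8, 136.3], 0.62)]
dishes [([244.2, 134.5], 0.56)]
```

View pics/scene0.png

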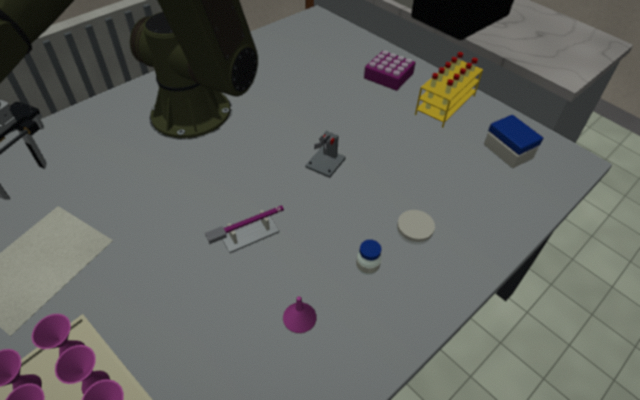

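View pics/top0.png

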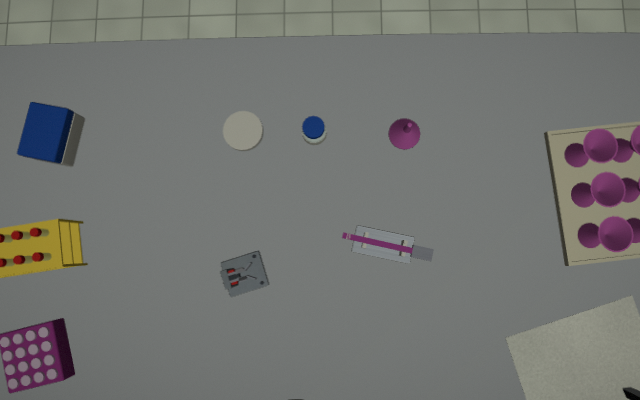

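```bash
cat > h.py <<'E'
import numpy as np, cv2
from scipy.spatial.transform import Rotation as Ro
from cell import manip
def ray(p,xy):
    K=np.array(p["intrinsics"]); d=np.array([p["k1"],0,0,0,0.])
    # solve by cv2 undistort (k1 model)
    u=cv2.undistortPointsIter(np.array([[xy]],float),K,d,None,None,(3,100,1e-12))[0,0]
    R=Ro.from_euler("xyz",p["orientation"]).as_matrix()
    return np.array(p["origin"]),R@np.array([u[0],u[1],1.])
def at_z(p,xy,z):
    o,d=ray(p,xy); return o+d*(z-o[2])/d[2]
def proj(p,X):
    R=Ro.from_euler("xyz",p["orientation"]).as_matrix()
    c=(np.atleast_2d(X)-np.array(p["origin"]))@R
    return cv2.projectPoints(c,np.zeros(3),np.zeros(3),np.array(p["intrinsics"]),np.array([p["k1"],0,0,0,0.]))[0][:,0]
def tri(obs):
    A=np.zeros((3,3));b=np.zeros(3)
    for p,xy in obs:
        o,d=ray(p,xy); d=d/np.linalg.norm(d); M=np.eye(3)-np.outer(d,d); A+=M;b+=M@o
    return np.linalg.solve(A,b)
def crop(p,c,w,h,s,name,pts=()):
    x0=int(c[0]-w/2);y0=int(c[1]-h/2)
    im=p["img"][max(y0,0):y0+h,max(x0,0):x0+w,::-1]
    x0=max(x0,0);y0=max(y0,0)
    im=cv2.resize(im,None,fx=s,fy=s,interpolation=cv2.INTER_CUBIC)
    for q in pts:
        cv2.circle(im,(int((q[0]-x0+.5)*s),int((q[1]-y0+.5)*s)),2,(0,255,0),-1)
    cv2.imwrite("pics/"+name,im)
def T(state=None):
    s=state or manip.read_state()
    return np.array(s["eef_pos"]),Ro.from_euler("xyz",s["eef_rot"])
E
python3 - <<'E'
from h import *
t=manip.camera("top"); s=manip.camera("scene")
def f(n,p):
    r=manip.tip_of(n,p); return r[0]["xy"] if r else None
zs=dict(scoop=49,scoop_blade=49,rest=0,rest_mid=45,clip=0,clip_mouth=80,clip_jaws=80,funnel=0,jar=0,dishes=0)
for n in zs:
    a,b=f(n,t),f(n,s)
    print(n,[at_z(p,q,zs[n]).round(1)[:2] if q is not None else None for p,q in((t,a),(s,b))], tri([(t,a),(s,b)]).round(1) if a is not None and b is not None else "")
for n,z in(("scoop",49),("rest",10),("clip",12)):
    for p in(t,s):
        m=manip.masks_of(n,p)
        if not m: print(n,"none");continue
        pts=np.argwhere(m[0]["pixels"])[:,::-1].astype(float)
        W=np.array([at_z(p,q,z)[:2] for q in pts]); c=W.mean(0); e,v=np.linalg.eigh(np.cov((W-c).T))
        print(n,m[0]["score"],len(pts),c.round(1),v[:,1].round(3),np.sqrt(e).round(1), np.degrees(np.arctan2(v[1,1],v[0,1])))
crop(t,(247,272),80,60,9,"t_clip.png"); crop(t,(388,244),110,60,7,"t_rest.png")
crop(s,(326,152),80,60,9,"s_clip.png"); crop(s,(246,225),110,70,7,"s_rest.png")
E
```

```text
scoop [array([452.1, 146.4]), array([ 510.2, -138.3])] [ 405.3   59.7 -130. ]
scoop_blade [array([ 493.1, -224.5]), array([ 492.3, -224.6])] [ 492.9 -224.6   49.6]
rest [array([ 510.3, -143. ]), array([ 511.6, -139.7])] [ 511.3 -141.5    1.1]
rest_mid [array([ 516.2, -145.6]), array([ 503.8, -144.3])] [ 514.5 -146.9   57.2]
clip [array([449.7, 151. ]), array([462.2, 143. ])] [449.2 154.6 -17.1]
clip_mouth [array([464.7, 132.3]), array([451.8, 125.4])] [461.1 125.6  87.4]
clip_jaws [array([450. , 156.3]), array([451.4, 152. ])] [449.1 156.   76.4]
funnel [array([ 762.6, -199.9]), array([ 759.6, -192.4])] [ 761.8 -197.     8.5]
jar [array([ 7.67e+02, -6.00e-01]), array([753.6,   0.9])] [761.3  -3.9  14.2]
dishes [array([772.6, 162.3]), array([762.2, 171.4])] [768.6 159.2  16.3]
scoop 0.78 749 [ 505.8 -159.6] [0.222 0.975] [ 5.6 58.2] 77.17026271958554
scoop 0.94 598 [ 504.4 -168.9] [0.215 0.977] [ 8.  56.4] 77.61215050451408
rest 0.76 1260 [ 510.3 -144.6] [0.218 0.976] [19.3 37.2] 77.42765750685427
rest 0.81 978 [ 517.7 -147.5] [0.166 0.986] [15.9 36.6] 80.47139912630708
clip 0.59 1480 [447.3 161.8] [-0.299  0.954] [22.6 25.9] 107.36834122357553
clip 0.95 1070 [433.7 177.2] [-0.656  0.755] [22.5 46.9] 130.97079006750005
```

View pics/t_clip.png

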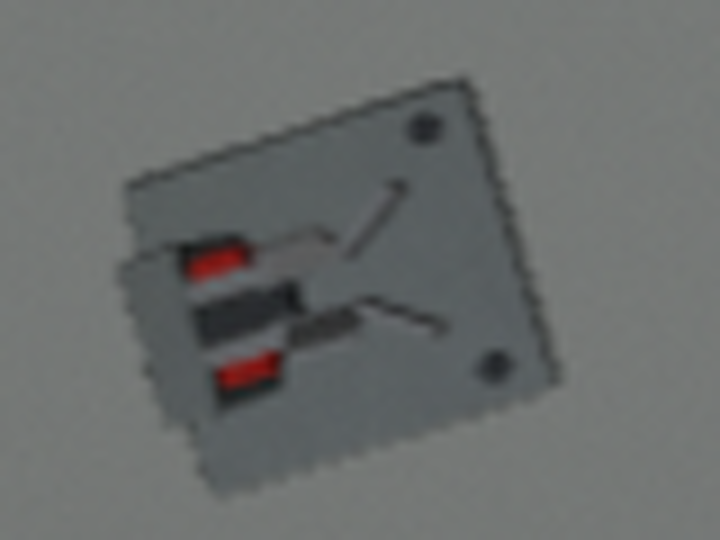

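View pics/t_rest.png

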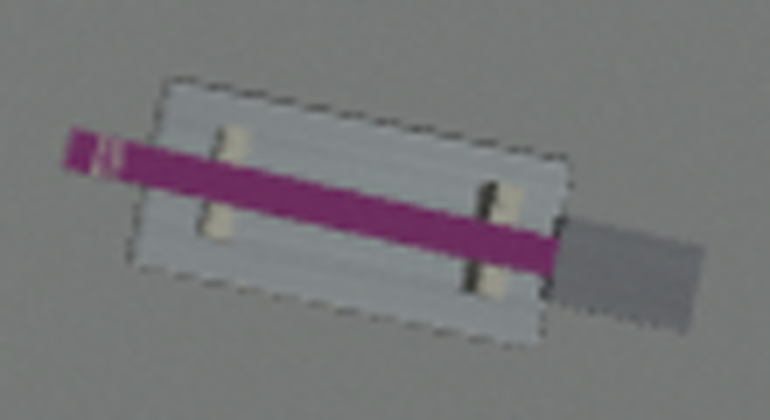

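View pics/s_clip.png

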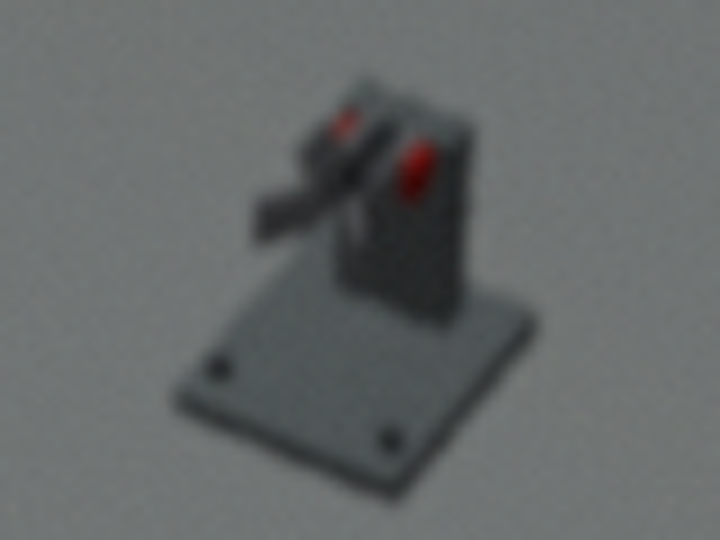

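View pics/s_rest.png

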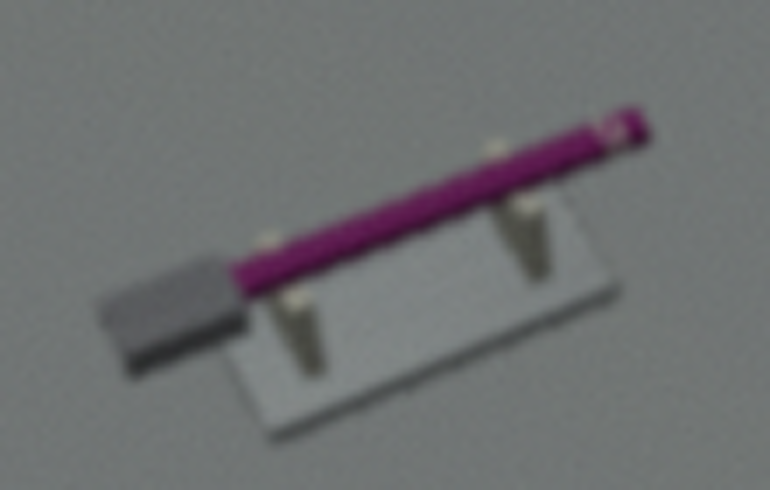

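```bash
cat > fit.py <<'E'
from h import *
from scipy.optimize import least_squares
def fitpose(obs,x0):
    # obs: (pic, pixel, local xyz)
    def X(v,l): 
        c,s=np.cos(v[2]),np.sin(v[2]); return np.array([v[0]+c*l[0]-s*l[1],v[1]+s*l[0]+c*l[1],l[2]])
    f=lambda v:np.concatenate([proj(p,X(v,l))[0]-q for p,q,l in obs])
    r=least_squares(f,x0,x_scale=[10,10,.1]); return r.x,r.fun.reshape(-1,2)
E
python3 - <<'E'
from fit import *
t=manip.camera("top"); s=manip.camera("scene")
px=lambda c,k,o:(np.array(c)+.5)/k-.5+np.array(o)
C=[(t,px(c,9,(207,242)),l+(12,)) for c,l in [((465,80),(40,-35)),((560,380),(-40,-35)),((215,495),(-40,55)),((125,185),(40,55))]]
Cs=[(s,px(c,9,(286,122)),l+(12,)) for c,l in [((178,392),(-40,-35)),((392,490),(40,-35)),((537,312),(40,55))]]
R=[(t,px(c,7,(333,214)),l+(10,)) for c,l in [((170,78),(-30,-65)),((572,158),(-30,65)),((540,342),(30,65)),((130,265),(30,-65))]]
Rs=[(s,px(c,7,(191,190)),l+(10,)) for c,l in [((270,432),(-30,65)),((615,285),(-30,-65))]]
S=[(t,px(c,7,(333,214)),l) for c,l in [((68,150),(0,-85,53)),((705,248),(-13,108,53)),((688,330),(13,108,53)),((557,258),(0,65,53))]]
Ss=[(s,px(c,7,(191,190)),l) for c,l in [((645,125),(0,-85,49)),((98,302),(13,108,53)),((130,362),(-13,108,53)),((240,280),(0,65,53))]]
for n,a,b,x0 in(("clip",C,Cs,[450,155,.3]),("rest",R,Rs,[511,-142,2.92]),("scoop",S,Ss,[511,-140,2.92])):
    for o in(a,b,a+b):
        x,r=fitpose(o,x0); print(n,x.round(3),np.abs(r).max().round(2))
E
```

```text
clip [4.51456e+02 1.49909e+02 3.06000e-01] 0.96
clip [4.53117e+02 1.49294e+02 3.02000e-01] 1.03
clip [4.51829e+02 1.49852e+02 3.06000e-01] 1.18
rest [ 511.185 -145.505    2.941] 0.51
rest [ 510.828 -145.832    2.929] 0.36
rest [ 511.067 -145.676    2.937] 0.61
scoop [ 510.701 -138.802    2.916] 0.25
scoop [ 512.772 -137.909    2.923] 0.34
scoop [ 511.479 -138.318    2.918] 0.85
```

```bash
cat >> h.py <<'E'
def U(a,b=None): return np.array(a)/np.linalg.norm(a)
CLIP=np.array([451.8,149.8,0]); CY=.306
REST=np.array([511.1,-145.6,0]); RY=2.937
SC=np.array([511.2,-138.5,49]); SY=2.920
def zrot(a): return Ro.from_euler("z",a).as_matrix()
def goal(grasp,d,zt,quiet=False,s=None):
    """grasp point world, approach dir d (tool y), jaw dir zt (tool z)"""
    d=U(d); zt=zt-d*(zt@d); zt=U(zt); R=np.column_stack([np.cross(d,zt),d,zt])
    tcp=np.array(grasp)-3*d
    p,r=T(s); M=r.as_matrix()
    sh=M.T@(tcp-p); rv=np.degrees(Ro.from_matrix(M.T@R).as_rotvec())
    if not quiet: print("shift",sh.round(1),"rot",rv.round(2),"rows",max(np.linalg.norm(sh)/41.7,np.linalg.norm(rv)/7.16).round(1),"tcp",tcp.round(1))
    return tcp,R
def log():
    import json,os
    s=manip.read_state(); L=json.load(open("log.json")) if os.path.exists("log.json") else []
    L.append([list(map(float,s["joints"])),list(map(float,s["eef_pos"])),list(map(float,s["eef_rot"]))]); json.dump(L,open("log.json","w"))
E
python3 - <<'E'
from h import *
log(); p,r=T(); print(r.as_matrix().round(3))
S=zrot(SY); xs,ys,zs=S.T
for b in (0,30):
  b=np.radians(b); d=-np.cos(b)*zs-np.sin(b)*ys
  g=SC+ys*7
  for sg in(1,-1): goal(g-100*d,d,sg*xs)
E
```

```text
[[-0.912 -0.     0.409]
 [-0.409 -0.    -0.912]
 [ 0.    -1.    -0.   ]]
shift [-405.5   75.4 -208.7] rot [ -0.   126.86   0.  ] rows 17.7 tcp [ 509.7 -145.3  152. ]
shift [-405.5   75.4 -208.7] rot [  0.   -53.14   0.  ] rows 11.1 tcp [ 509.7 -145.3  152. ]
shift [-374.6   89.2 -167.5] rot [-33.06 123.39 -16.53] rows 18.0 tcp [ 498.3 -195.6  138.2]
shift [-374.6   89.2 -167.5] rot [-13.9  -51.88  27.8 ] rows 10.1 tcp [ 498.3 -195.6  138.2]
```

```bash
python3 -m jog '[-120,0,-60,10,-20,20, -180,0,-90,20,-25,25, -180,0,-90,20,-25,25, -180,0,-90,20,-25,25, -180,0,-90,20,-25,25]' 50 20; python3 -c "
from h import *;log();s=manip.read_state();print(s['joints'])"
python3 -m jog '[-60,0,-40,-10,-10,0, -120,0,-80,-20,-20,5, -140,0,-80,-30,-20,5, -140,0,-80,-30,-20,5,-140,0,-80,-30,-20,5]'; python3 -c "
from h import *;log();s=manip.read_state();print(s['joints'])
S=zrot(SY); xs,ys,zs=S.T
b=np.radians(30); d=-np.cos(b)*zs-np.sin(b)*ys
goal(SC+ys*7-90*d,d,-xs)
"
```

```text
clock: 3.02
eef_pos: [353.6, -344.1, 228.0]
eef_rot: [-1.182, 0.31, -2.263]
wrist_force: [0.6, -0.2, 1.2]
finger_gap: 63.9
[-1.0493513   0.01759614  1.91870503  0.49683394  0.98314274 -0.52918225]
clock: 3.43
eef_pos: [388.0, -185.0, 243.4]
eef_rot: [-1.585, 0.329, -1.895]
wrist_force: [-0.8, -0.2, 0.5]
finger_gap: 49.9
[-0.70333     0.07276043  1.78424846  0.30198084  1.43062462 -0.44593722]
shift [  8.2 115.9 109.2] rot [-1.61 -5.45 11.12] rows 3.8 tcp [ 499.4 -190.7  129.5]
```

```bash
cat > kin.py <<'E'
from h import *
import json
from scipy.optimize import least_squares
def fk(q,v,Rt):
    a1,d1,L2,a3,L3,d6=v[:6]
    rz=lambda a:Ro.from_euler("z",a); ry=lambda a:Ro.from_euler("y",a)
    A=rz(q[0]); B=A*ry(q[1]); C=B*ry(q[2]); D=C*rz(v[6]*q[3]); E=D*ry(q[4]); F=E*rz(v[7]*q[5])
    p=np.array([0,0,d1])+A.apply([a1,0,0])+B.apply([0,0,L2])+C.apply([a3,0,L3])+F.apply([0,0,d6])
    return p,F*Rt
def load():
    L=json.load(open("log.json")); best=None
    for s4 in(1,-1):
        for s6 in(1,-1):
            F=lambda v,l:fk(np.array(l[0]),list(v)+[s4,s6],Ro.identity())
            Rts=[ (F([0]*6,l)[1].inv()*Ro.from_euler("xyz",l[2])) for l in L]
            Rt=Ro.concatenate(Rts).mean(); e=max((Rt.inv()*x).magnitude() for x in Rts)
            if best is None or e<best[0]: best=(e,s4,s6,Rt)
    e,s4,s6,Rt=best
    f=lambda v:np.concatenate([fk(np.array(l[0]),list(v)+[s4,s6],Rt)[0]-l[1] for l in L]+[1e-4*(v-np.array([0,300,300,0,300,200]))])
    r=least_squares(f,[0,300,300,0,300,200.])
    return list(r.x)+[s4,s6],Rt,e,np.abs(r.fun[:-6]).max()
LO=np.array([-3.03,-.79,.23,-1.04,0,-2.55]);HI=np.array([3.03,2.21,2.52,4.18,3.07,2.55])
def ik(v,Rt,tcp,R,q0):
    best=None
    G=Ro.from_matrix(R)
    for k in range(12):
        x0=np.clip(np.array(q0)+(0 if k==0 else np.random.default_rng(k).normal(0,.7,6)),LO+.01,HI-.01)
        def f(q):
            p,r=fk(q,v,Rt); return np.concatenate([(p-tcp)/100,(r.inv()*G).as_rotvec()])
        r=least_squares(f,x0,bounds=(LO,HI))
        if best is None or r.cost<best.cost-1e-9: best=r
        if best.cost<1e-8: break
    return best.x,np.sqrt(2*best.cost)
E
python3 - <<'E'
from kin import *
v,Rt,e,m=load(); print(np.round(v,1),Rt.as_matrix().round(2),e,m)
q0=manip.read_state()["joints"]
C=zrot(CY);cx,cy,cz=C.T;S=zrot(SY);xs,ys,zs=S.T;R=zrot(RY);rx,ry_,rz_=R.T
for sg in(-1,1):
  for b in(0,15,30,45):
    B=np.radians(b); c,s=np.cos(B),np.sin(B)
    hs=7
    def show(n,g,d,z,q):
        tcp,RR=goal(g,d,z,True); x,er=ik(v,Rt,tcp,RR,q); print(sg,b,n,x.round(2),round(er,4),"margin",np.min(np.minimum(x-LO,HI-x)).round(2)); return x
    qa=show("pick",SC+ys*hs,-c*zs-s*ys,sg*xs,q0)
    g=CLIP+[0,0,132+hs]
    show("ins",g,c*cy-s*cz,sg*cx,qa); show("ins+60",g+[0,0,60],c*cy-s*cz,sg*cx,qa)
    for s2 in(1,-1):
        qb=show(f"re{s2}",g,-c*cy-s*cz,s2*cx,q0)
        # lay: z_s down, d=c*down - s*y_s ; y_s=±ry ; x_s=y_s x z_s ; in clip x_s=cx
        for sy in(1,-1):
            y=sy*ry_; x_=np.cross(y,[0,0,-1]); show(f"  lay y{sy}",REST+[0,0,49]+y*hs,[0,0,-c]-s*y,s2*x_,qb)
E
```

```text
[-4.2200e+01  1.0758e+03  2.6870e+02  6.0160e+02  6.8200e+02  3.5190e+02
  1.0000e+00  1.0000e+00] [[-0. -0. -1.]
 [-1.  0.  0.]
 [ 0.  1. -0.]] 7.152111528976949e-16 34.20082489551581
-1 0 pick [-0.28  0.92  1.1  -0.    1.13 -0.06] 0.0 margin 0.87
-1 0 ins [-0.34  1.79  0.23  1.18  2.04  2.55] 0.1216 margin 0.0
-1 0 ins+60 [-0.33  1.69  0.32  1.24  2.11  2.55] 0.0598 margin 0.0
-1 0 re1 [ 0.93  1.71  0.28 -1.04  2.07  0.62] 0.2279 margin 0.0
-1 0   lay y1 [-0.29  0.92  1.09 -0.    1.13 -0.09] 0.0 margin 0.86
-1 0   lay y-1 [ 2.88  1.9   1.39 -0.91  0.    0.85] 0.1429 margin 0.0
-1 0 re-1 [ 0.93  1.71  0.28 -1.04  2.07 -2.52] 0.2279 margin 0.0
-1 0   lay y1 [ 2.85  1.9   1.39 -0.38  0.    0.29] 0.1438 margin 0.0
-1 0   lay y-1 [-0.26  0.92  1.09 -0.    1.13 -0.06] 0.0 margin 0.86
-1 15 pick [-0.45  0.98  1.03  0.27  1.21 -0.33] 0.0 margin 0.8
-1 15 ins [-0.31  1.6   0.41  1.03  1.97  2.5 ] 0.0 margin 0.05
-1 15 ins+60 [-0.31  1.38  0.63  1.03  1.98  2.5 ] 0.0 margin 0.05
-1 15 re1 [ 0.94  1.61  0.39 -1.02  1.99  0.64] 0.0 margin 0.02
-1 15   lay y1 [-0.46  0.98  1.02  0.27  1.22 -0.3
[... 3197 characters left out ...]
04  0.34  0.86] 0.4342 margin 0.0
1 30   lay y-1 [ 0.06  1.11  0.91 -0.52  1.31  0.46] 0.0 margin 0.52
1 45 pick [-0.71  1.38  0.61  0.67  1.59  2.51] 0.0 margin 0.04
1 45 ins [-0.17  0.97  1.05  0.68  1.56 -0.64] 0.0 margin 0.82
1 45 ins+60 [-0.17  0.76  1.21  0.68  1.59 -0.61] 0.0 margin 0.98
1 45 re1 [ 0.8   0.98  1.03 -0.67  1.57  0.65] 0.0 margin 0.37
1 45   lay y1 [-0.71  1.39  0.59  0.67  1.61 -0.64] 0.0 margin 0.36
1 45   lay y-1 [ 0.19  1.34  0.68 -0.72  1.51 -2.55] 0.0071 margin 0.0
1 45 re-1 [ 0.8   0.98  1.03 -0.67  1.57 -2.49] 0.0 margin 0.06
1 45   lay y1 [ 2.58  1.81  1.37 -1.04  0.49  0.86] 0.6169 margin 0.0
1 45   lay y-1 [ 0.19  1.34  0.68 -0.71  1.51  0.58] 0.0 margin 0.33
```

```bash
python3 -m jog '[2,35,40,0,-2,4, 4,60,80,-1,-4,8, 8,76,109,-1.6,-5.4,11.1, 8,76,109,-1.6,-5.4,11.1, 8,76,109,-1.6,-5.4,11.1]'; python3 - <<'E'
from kin import *
log(); L=json.load(open("log.json"))
# linear fit of candidate link vectors
v,Rt,e,m=load(); print(m,e)
s4,s6=v[6:]
rows=[];rhs=[]
for q,p,_ in L:
    rz=lambda a:Ro.from_euler("z",a); ry=lambda a:Ro.from_euler("y",a)
    A=rz(q[0]);B=A*ry(q[1]);C=B*ry(q[2]);D=C*rz(s4*q[3]);E=D*ry(q[4]);F=E*rz(s6*q[5])
    M=[x.as_matrix() for x in(A,B,C,F)]
    rows.append(np.column_stack([[0,0,1],M[0][:,0],M[1][:,0],M[1][:,2],M[2][:,0],M[2][:,2],M[3][:,2]])); rhs.append(p)
A=np.vstack(rows);b=np.concatenate(rhs)
x,res,rk,sv=np.linalg.lstsq(A,b,rcond=None); print(x.round(1),rk,sv.round(2),(A@x-b).round(1))
print(manip.read_state()["joints"], L[0],L[1])
S=zrot(SY); xs,ys,zs=S.T
bb=np.radians(30); d=-np.cos(bb)*zs-np.sin(bb)*ys
goal(SC+ys*7-50*d,d,-xs)
E
```

```text
clock: 3.85
eef_pos: [495.2, -207.7, 162.3]
eef_rot: [-1.575, 0.525, -1.803]
wrist_force: [-0.3, 1.3, 1.1]
finger_gap: 50.1
31.528157130438586 5.688200336284367e-16
[254.2 -46.3 -20.1 480.6  38.6 506.3 329.3] 7 [3.94 3.45 0.65 0.27 0.26 0.1  0.1 ] [-31.3 -20.8  -0.1   1.5 -11.8  -0.1 -20.5   0.5   0.1  -3.    2.1   0.1]
[-0.67751348  0.4453297   1.5629546   0.47468369  1.40288562 -0.5918045 ] [[-1.2155778071187566, 0.2999077554459843, 1.521007907834964, -9.800866773790501e-06, 1.320677252055017, -0.06659907176140735], [225.1737768967308, -501.7856153276543, 227.4379766169012], [-1.5707972199224935, -9.457420763858693e-06, -2.719772636242797]] [[-1.0493512976808987, 0.017596135146305467, 1.9187050271435746, 0.49683394314920976, 0.9831427437079004, -0.5291822479543138], [353.62599265631025, -344.08340580230043, 228.0305488871812], [-1.1822006523162654, 0.3095679719407649, -2.262684065694227]]
shift [ 1.4 77.1  0.3] rot [-0.04 -0.53 -0.1 ] rows 1.8 tcp [ 503.8 -171.2   94.9]
```

```bash
cat > kin2.py <<'E'
from kin import *
def cols(q,s4,s6):
    rz=lambda a:Ro.from_euler("z",a); ry=lambda a:Ro.from_euler("y",a)
    A=rz(q[0]);B=A*ry(q[1]);C=B*ry(q[2]);D=C*rz(s4*q[3]);E=D*ry(q[4]);F=E*rz(s6*q[5])
    a,b,c,d,f=[x.as_matrix() for x in(A,B,C,D,F)]
    return np.column_stack([[0,0,1],a[:,0],a[:,1],b[:,0],b[:,2],c[:,0],c[:,2],d[:,1],f[:,2]]),F
def fit2():
    L=json.load(open("log.json")); v,Rt,e,m=load(); s4,s6=v[6:]
    A=np.vstack([cols(l[0],s4,s6)[0] for l in L]); b=np.concatenate([l[1] for l in L])
    x=np.linalg.lstsq(np.vstack([A,1e-3*np.eye(9)]),np.concatenate([b,1e-3*np.array([250,0,0,0,400,0,400,0,330])]),rcond=None)[0]
    return (x,s4,s6,Rt),np.abs(A@x-b).max()
def fk2(q,P):
    c,F=cols(q,P[1],P[2]); return c@P[0],F*P[3]
def ik2(P,tcp,R,q0):
    best=None;G=Ro.from_matrix(R)
    for k in range(10):
        x0=np.clip(np.array(q0)+(0 if k==0 else np.random.default_rng(k).normal(0,.6,6)),LO+.01,HI-.01)
        def f(q):
            p,r=fk2(q,P); return np.concatenate([(p-tcp)/100,(r.inv()*G).as_rotvec()])
        r=least_squares(f,x0,bounds=(LO,HI))
        if best is None or r.cost<best.cost-1e-9: best=r
        if best.cost<1e-7: break
    return best.x,np.sqrt(2*best.cost)
E
python3 - <<'E'
from kin2 import *
P,m=fit2(); print(P[0].round(1),m)
q0=manip.read_state()["joints"]
C=zrot(CY);cx,cy,cz=C.T;S=zrot(SY);xs,ys,zs=S.T;R=zrot(RY);rx,ry_,rz_=R.T
for b in(10,20,30,40):
    B=np.radians(b); c,s=np.cos(B),np.sin(B); hs=7
    def show(n,g,d,z,q):
        tcp,RR=goal(g,d,z,True); x,er=ik2(P,tcp,RR,q); print(b,n,x.round(2),round(er,4),"margin",np.min(np.minimum(x-LO,HI-x)).round(2)); return x
    qa=show("pick",SC+ys*hs,-c*zs-s*ys,-xs,q0)
    g=CLIP+[0,0,132+hs]
    show("A ins",g,-c*cy-s*cz,cx,qa); show("A ins+70",g+[0,0,70],-c*cy-s*cz,cx,qa)
    qb=show("B re",g,c*cy-s*cz,cx,qa)
    y=-ry_; x_=np.cross(y,[0,0,-1]); show("lay",REST+[0,0,49]+y*hs,[0,0,-c]-s*y,-x_,qb)
E
```

```text
[221.2   0.   36.6   0.  424.2  40.9 447.5  -0.  248.6] 0.0005245737887946689
10 pick [-0.43  0.49  1.72  0.21  0.98 -0.33] 0.0 margin 0.8
10 A ins [ 0.71  0.69  1.67 -1.04  1.72  0.88] 0.1187 margin 0.0
10 A ins+70 [ 0.7   0.56  1.66 -1.04  1.77  0.75] 0.1429 margin 0.0
10 B re [-0.23  0.69  1.74  1.04  1.77 -0.96] 0.0 margin 0.78
10 lay [-0.25  0.48  1.74 -0.22  0.93  0.08] 0.0 margin 0.78
20 pick [-0.5   0.52  1.71  0.39  1.05 -0.5 ] 0.0 margin 0.81
20 A ins [ 0.71  0.61  1.74 -1.04  1.59  0.86] 0.0045 margin 0.0
20 A ins+70 [ 0.71  0.49  1.72 -1.04  1.66  0.73] 0.0128 margin 0.0
20 B re [-0.21  0.6   1.76  0.96  1.66 -0.91] 0.0 margin 0.76
20 lay [-0.17  0.5   1.73 -0.43  0.97  0.29] 0.0 margin 0.61
30 pick [-0.57  0.57  1.68  0.54  1.15 -0.64] 0.0 margin 0.84
30 A ins [ 0.68  0.53  1.76 -0.94  1.48  0.78] 0.0 margin 0.1
30 A ins+70 [ 0.68  0.41  1.73 -0.94  1.57  0.67] 0.0 margin 0.1
30 B re [-0.18  0.52  1.77  0.87  1.55 -0.84] 0.0 margin 0.75
30 lay [-0.1   0.54  1.72 -0.62  1.03  0.47] 0.0 margin 0.42
40 pick [-0.63  0.63  1.65  0.67  1.26 -0.75] 0.0 margin 0.87
40 A ins [ 0.63  0.45  1.77 -0.83  1.38  0.69] 0.0 margin 0.21
40 A ins+70 [ 0.63  0.34  1.73 -0.82  1.48  0.58] 0.0 margin 0.22
40 B re [-0.14  0.44  1.79  0.77  1.44 -0.76] 0.0 margin 0.73
40 lay [-0.03  0.6   1.7  -0.78  1.13  0.63] 0.0 margin 0.26
```

```bash
cat >> h.py <<'E'
def pickd(b):
    S=zrot(SY); xs,ys,zs=S.T; B=np.radians(b); return -np.cos(B)*zs-np.sin(B)*ys,xs,ys
E
python3 - <<'E'
from h import *
d,xs,ys=pickd(35)
goal(SC+ys*7-60*d,d,-xs); goal(SC+ys*7,d,-xs)
E
```

```text
shift [ 6.8 67.3  0.4] rot [-0.07 -0.52  4.9 ] rows 1.6 tcp [ 501.7 -180.6  100.6]
shift [  1.7 127.1   0.3] rot [-0.07 -0.52  4.9 ] rows 3.0 tcp [ 509.3 -147.    51.5]
```

```bash
python3 -m jog '[3,35,0,0,-0.5,2.5, 7,67,0,0,-0.5,4.9, 5,85,0,0,-0.5,4.9, 4,100,0,0,-0.5,4.9, 3,115,0,0,-0.5,4.9, 1.7,127,0,0,-0.5,4.9, 1.7,127,0,0,-0.5,4.9, 1.7,127,0,0,-0.5,4.9]'; python3 - <<'E'
from h import *
d,xs,ys=pickd(35); goal(SC+ys*7,d,-xs)
t=manip.camera("top"); s=manip.camera("scene")
g,R=goal(SC+ys*7,d,-xs,True)
crop(t,(385,244),110,80,7,"t_pick.png"); crop(s,(246,215),110,85,7,"s_pick.png")
E
```

```text
clock: 4.52
eef_pos: [509.1, -147.6, 56.0]
eef_rot: [-1.562, 0.608, -1.788]
wrist_force: [0.6, -0.2, 0.5]
finger_gap: 49.7
shift [2.1 4.1 0. ] rot [-0.37  0.2   0.17] rows 0.1 tcp [ 509.3 -147.    51.5]
```

View pics/t_pick.png

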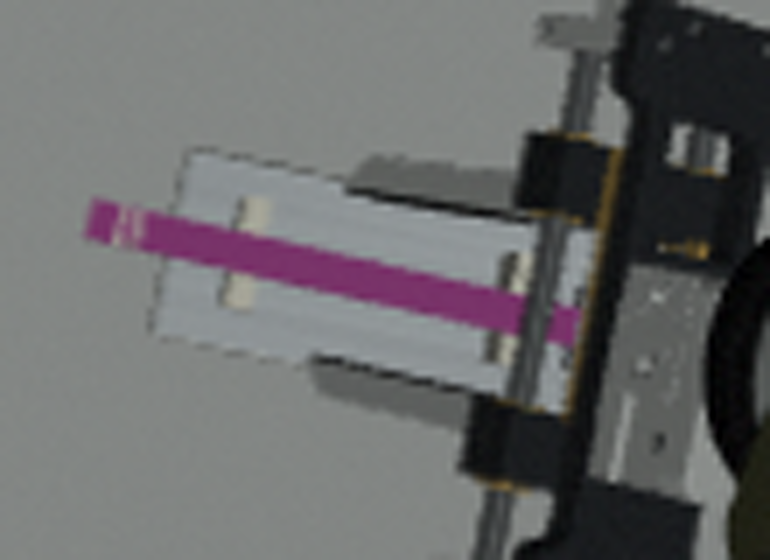

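View pics/s_pick.png

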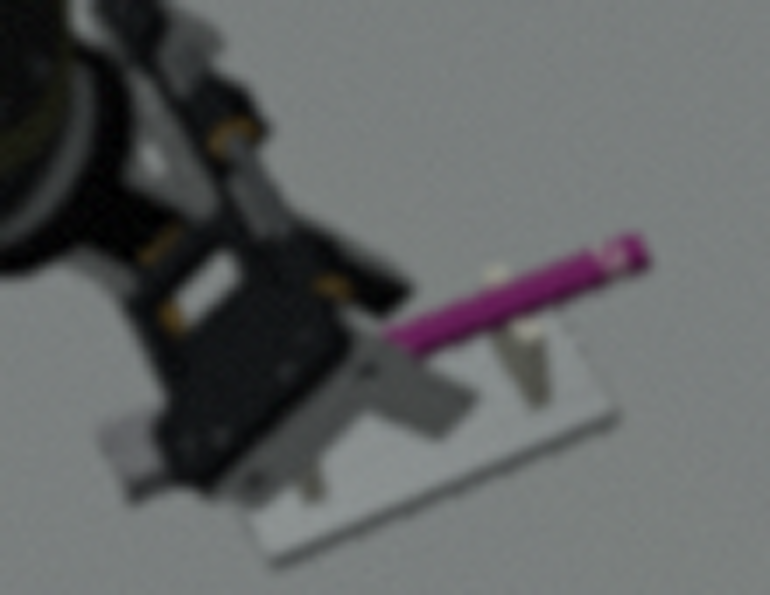

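```bash
python3 -m jog '[0,0,0,0,0,0, 0,0,0,0,0,0]' ; python3 -c "
from h import *
d,xs,ys=pickd(35); goal(SC+ys*7,d,-xs)"
```

```text
clock: 4.78
eef_pos: [509.3, -148.0, 55.4]
eef_rot: [-1.562, 0.608, -1.789]
wrist_force: [-0.6, 0.2, -0.8]
finger_gap: 49.9
shift [ 1.5  3.8 -0.2] rot [-0.39  0.15  0.15] rows 0.1 tcp [ 509.3 -147.    51.5]
```

```bash
python3 -m jog '[1.5,3.8,0,-0.4,0,0, 1.5,3.8,0,-0.4,0,0, 1.5,3.8,0,-0.4,0,0]' ; python3 -m jog '[0,0,0,0,0,0, 0,0,0,0,0,0, 0,0,0,0,0,0, 0,0,0,0,0,0, 0,0,0,0,0,0, 0,0,0,0,0,0]' 0 40;  python3 -c "
from h import *
d,xs,ys=pickd(35); goal(SC+ys*7,d,-xs)"
```

```text
clock: 5.03
eef_pos: [509.2, -146.5, 50.5]
eef_rot: [-1.571, 0.609, -1.79]
wrist_force: [0.2, -0.4, 0.3]
finger_gap: 50.1
clock: 5.53
eef_pos: [509.3, -146.6, 50.8]
eef_rot: [-1.571, 0.609, -1.79]
wrist_force: [-1.1, 0.7, -0.0]
finger_gap: 13.5
shift [-0.  -0.8  0.1] rot [0.08 0.13 0.13] rows 0.0 tcp [ 509.3 -147.    51.5]
```

```bash
python3 -m jog '[0,0,0,0,0,0, 0,0,0,0,0,0]'; python3 - <<'E'
from kin2 import *
p,r=T(); print("up100 in tool",r.inv().apply([0,0,100]).round(1))
P,m=fit2(); q=manip.read_state()["joints"]
C=zrot(CY);cx,cy,cz=C.T;B=np.radians(35);c,s=np.cos(B),np.sin(B)
g=CLIP+[0,0,139]
for dz in(90,70,0):
    tcp,R=goal(g+[0,0,dz],-c*cy-s*cz,cx); print(ik2(P,tcp,R,q))
E
```

```text
clock: 5.7
eef_pos: [509.3, -146.6, 50.8]
eef_rot: [-1.571, 0.609, -1.79]
wrist_force: [0.3, 0.5, -0.3]
finger_gap: 11.7
up100 in tool [-57.2 -82.    0. ]
shift [-331.7   11.8 -121.7] rot [  5.81 -32.81 -87.62] rows 13.1 tcp [451.1 152.1 230.7]
(array([ 0.65630005,  0.34758991,  1.71326303, -0.87819877,  1.54885666,
        0.5936167 ]), np.float64(1.7945321416746354e-09))
shift [-320.3   28.3 -121.7] rot [  5.81 -32.81 -87.62] rows 13.1 tcp [451.1 152.1 210.7]
(array([ 0.65630003,  0.37511119,  1.72862281, -0.87937558,  1.52149238,
        0.62665356]), np.float64(5.43600119292675e-10))
shift [-280.3   85.7 -121.7] rot [  5.81 -32.81 -87.62] rows 13.1 tcp [451.1 152.1 140.7]
(array([ 0.65629984,  0.48506853,  1.76561536, -0.89033343,  1.42831211,
        0.74085077]), np.float64(3.946345797349362e-15))
```

```bash
python3 -m jog '[-6,-8,0,0,0,0, -20,-29,0,0,0,0, -40,-57,0,0,0,0, -63,-90,0,0,0,0, -86,-123,0,0,0,0, -114,-164,0,0,0,0, -114,-164,0,0,0,0, -114,-164,0,0,0,0]'; python3 - <<'E'
from kin2 import *
C=zrot(CY);cx,cy,cz=C.T;B=np.radians(35);c,s=np.cos(B),np.sin(B)
g=CLIP+[0,0,139]-3*cy
goal(g+[0,0,120],-c*cy-s*cz,cx)
s=manip.camera("scene"); cv2.imwrite("pics/s1.png",s["img"][:,:,::-1])
E
```

```text
clock: 6.37
eef_pos: [509.8, -147.1, 253.9]
eef_rot: [-1.564, 0.606, -1.786]
wrist_force: [0.7, -0.2, -1.6]
finger_gap: 11.4
shift [-231.7  151.6 -120.8] rot [  5.5  -32.85 -87.4 ] rows 13.1 tcp [452.  149.3 260.7]
```

View pics/s1.png

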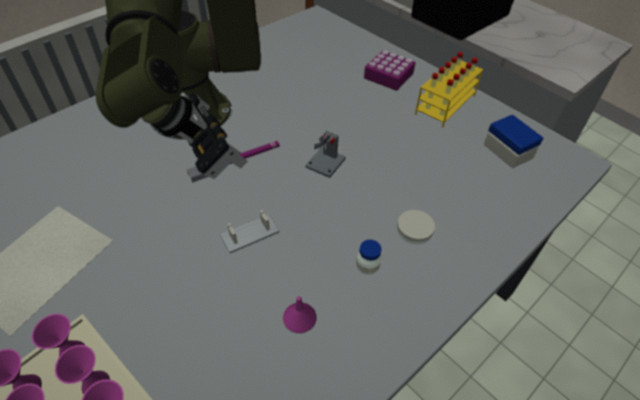

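```bash
python3 - <<'E'
from kin2 import *
P,m=fit2(); q=manip.read_state()["joints"]; p,r=T()
for f in(.25,.5,.75,1):
    x,e=ik2(P,p+r.apply(f*np.array([-231.7,151.6,-120.8])),(r*Ro.from_rotvec(np.radians(f*np.array([5.5,-32.85,-87.4])))).as_matrix(),q); print(x.round(2),round(e,4)); q=x
E
```

```text
[-0.34  0.14  1.67  0.24  1.31 -0.31] 0.0
[ 0.02  0.06  1.75 -0.18  1.22  0.03] 0.0
[ 0.37  0.13  1.75 -0.59  1.34  0.37] 0.0
[ 0.65  0.31  1.69 -0.88  1.58  0.54] 0.0
```

```bash
python3 -m jog '[-16,11,-8,0.4,-2.3,-6, -32,21,-17,0.8,-4.6,-12, -49,32,-25,1.2,-6.9,-18, -65,42,-34,1.5,-9.2,-24, -81,53,-42,1.9,-11.5,-30, -97,64,-51,2.3,-13.8,-37, -114,74,-59,2.7,-16.1,-43, -130,85,-68,3.1,-18.4,-49, -146,96,-76,3.5,-20.7,-55, -162,106,-85,3.9,-23,-61]'
python3 -c "
from h import *
C=zrot(CY);cx,cy,cz=C.T;B=np.radians(35);c,s=np.cos(B),np.sin(B)
g=CLIP+[0,0,139]-3*cy
goal(g+[0,0,120],-c*cy-s*cz,cx)"
```

```text
clock: 7.25
eef_pos: [467.7, 61.6, 254.9]
eef_rot: [-1.471, -0.491, -1.455]
wrist_force: [0.6, -1.4, -0.8]
finger_gap: 11.5
shift [-75.6 -47.3  -0.8] rot [  1.7   -9.56 -26.32] rows 3.9 tcp [452.  149.3 260.7]
```

```bash
python3 -m jog '[-19,-12,0,0.4,-2.4,-6.5, -38,-24,0,0.8,-4.8,-13, -57,-36,0,1.3,-7.2,-20, -70,-44,-0.8,1.6,-9,-25, -75.6,-47.3,-0.8,1.7,-9.6,-26.3, -75.6,-47.3,-0.8,1.7,-9.6,-26.3, -75.6,-47.3,-0.8,1.7,-9.6,-26.3, -75.6,-47.3,-0.8,1.7,-9.6,-26.3]'
python3 -m jog '[0,0,0,0,0,0, 0,0,0,0,0,0]'
python3 - <<'E'
from h import *
C=zrot(CY);cx,cy,cz=C.T;B=np.radians(35);c,s=np.cos(B),np.sin(B)
g=CLIP+[0,0,139]-3*cy
goal(g+[0,0,120],-c*cy-s*cz,cx)
t=manip.camera("top"); s=manip.camera("scene")
tcp,r=T()
gp=tcp+3*r.as_matrix()[:,1]
print(gp)
# expected scoop points: x_s=-cx,y_s=up,z_s=cy ; grasp at y_s=7
def sp(l): return gp+ -cx*l[0]+cz*(l[1]-7)+cy*l[2]
pts=[sp(l) for l in[(0,-85,0),(0,65,4),(13,108,4),(-13,108,4),(0,0,0)]]
for p,n in((t,"t2.png"),(s,"s2.png")):
    Q=proj(p,np.array(pts)); print(Q.round(1))
    crop(p,Q[4],120,90,6,n,Q)
E
```

```text
clock: 7.92
eef_pos: [453.1, 147.1, 262.4]
eef_rot: [-1.568, -0.952, -1.271]
wrist_force: [0.1, 0.7, 0.1]
finger_gap: 11.6
clock: 8.08
eef_pos: [453.1, 147.1, 262.9]
eef_rot: [-1.566, -0.953, -1.273]
wrist_force: [-0.0, 0.1, -0.3]
finger_gap: 11.5
shift [-3.2 -0.7 -0.4] rot [ 0.12 -0.27 -0.42] rows 0.1 tcp [452.  149.3 260.7]
[453.70765886 145.16932608 261.06112738]
[[236.1 274.6]
 [213.9 280.6]
 [209.1 291.1]
 [204.2 274.2]
 [225.8 277.4]]
[[323.8 117.9]
 [326.3  64. ]
 [321.7  45.2]
 [332.   48.4]
 [324.7  89.1]]
```

View pics/t2.png

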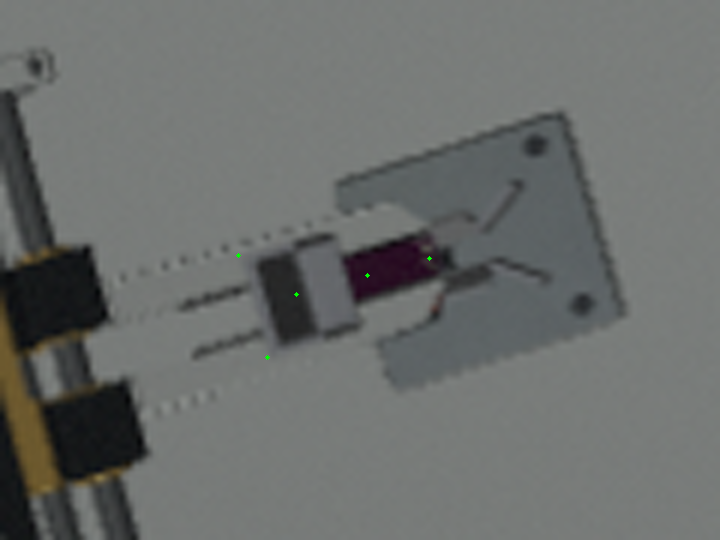

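View pics/s2.png

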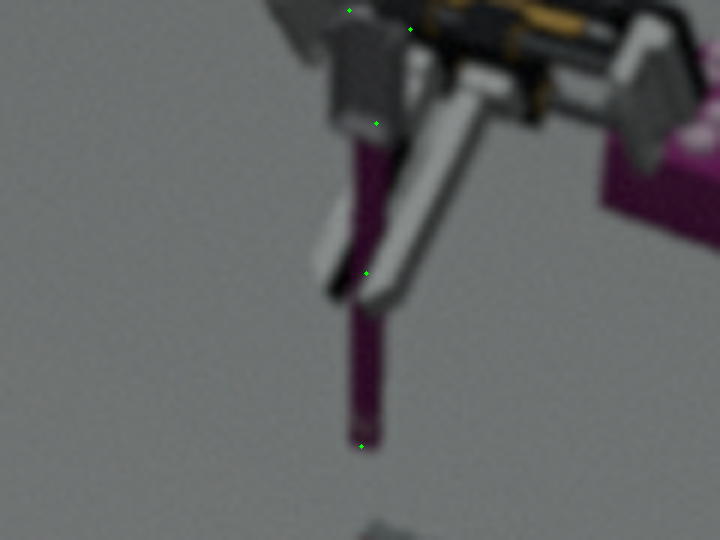

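```bash
python3 - <<'E'
from h import *
t=manip.camera("top");s=manip.camera("scene")
px=lambda c,k,o:(np.array(c)+.5)/k-.5+np.array(o)
C=zrot(CY)
for n,c,z in[("redU",(215,262),89),("redL",(248,370),89),("redU right end",(250,255),89),("redU left end",(185,268),89),("lipU tip",(405,185),89),("lipU inner",(348,255),89),("lipL tip",(445,328),89),("lipL inner",(365,298),89),("stop r",(300,300),89),("stop l",(195,325),89),("col l top",(122,265),88),("col l bot",(165,425),88)]:
    print(n,(C.T@(at_z(t,px(c,9,(207,242)),z)-CLIP)).round(1))
for n,c,z in[("sredR",(415,150),89),("sredL",(345,122),89),("slip",(262,205),89),("col R",(470,125),88),("col L",(362,82),88)]:
    print(n,(C.T@(at_z(s,px(c,9,(286,122)),z)-CLIP)).round(1))
E
```

```text
redU [12.6 21.  89. ]
redL [-12.9  20.8  89. ]
redU right end [11.7 12.9 89. ]
redU left end [13.4 28.  89. ]
lipU tip [ 16.  -25.6  89. ]
lipU inner [ 4.8 -8.5 89. ]
lipL tip [-17.5 -24.8  89. ]
lipL inner [-5.6 -9.4 89. ]
stop r [-1.5  4.9 89. ]
stop l [ 0.4 29.5 89. ]
col l top [18.5 41.8 88. ]
col l bot [-19.   42.8  88. ]
sredR [11.8 20.9 89. ]
sredL [-12.1  21.1  89. ]
slip [-14.2 -23.5  89. ]
col R [19.6 40.3 88. ]
col L [-17.6  40.8  88. ]
```

```bash
python3 - <<'E'
from h import *
C=zrot(CY);cx,cy,cz=C.T;B=np.radians(36.3);c,s=np.cos(B),np.sin(B)
g=CLIP+[0,0,139]-1*cy
for dz in(75,0): goal(g+[0,0,dz],-c*cy-s*cz,cx)
p,r=T(); print(r.inv().apply([0,0,-10]))
E
```

```text
shift [-40.3  24.2  -0.5] rot [ 0.08 -0.2   0.93] rows 1.1 tcp [451.4 151.2 215.8]
shift [-101.5   67.6   -0.7] rot [ 0.08 -0.2   0.93] rows 2.9 tcp [451.4 151.2 140.8]
[-8.15408121  5.78882937 -0.02034982]
```

```bash
python3 - <<'E'
from h import *
C=zrot(CY);cx,cy,cz=C.T;B=np.radians(33.7);c,s=np.cos(B),np.sin(B)
g=CLIP+[0,0,139]-1*cy
for dz in(75,45,0): goal(g+[0,0,dz],-c*cy-s*cz,cx)
E
```

```text
shift [-40.5  24.2  -0.6] rot [ 0.09 -0.2  -1.67] rows 1.1 tcp [451.3 151.2 215.7]
shift [-64.9  41.5  -0.6] rot [ 0.09 -0.2  -1.67] rows 1.8 tcp [451.3 151.2 185.7]
shift [-101.6   67.6   -0.7] rot [ 0.09 -0.2  -1.67] rows 2.9 tcp [451.3 151.2 140.7]
```

```bash
python3 -m jog '[-20,12,-0.6,0,-0.2,-1, -35,20,-0.6,0,-0.2,-1.7, -48.6,30,-0.6,0,-0.2,-1.7, -48.6,30,-0.6,0,-0.2,-1.7, -48.6,30,-0.6,0,-0.2,-1.7, -48.6,30,-0.6,0,-0.2,-1.7]'
python3 - <<'E'
from h import *
C=zrot(CY);cx,cy,cz=C.T;B=np.radians(33.7);c,s=np.cos(B),np.sin(B)
g=CLIP+[0,0,139]-1*cy
for dz in(65,30,0): goal(g+[0,0,dz],-c*cy-s*cz,cx)
t=manip.camera("top"); s=manip.camera("scene")
tcp,r=T()
gp=tcp+3*r.as_matrix()[:,1]
print("clip coords of grasp",C.T@(gp-CLIP))
def sp(l): return gp+ -cx*l[0]+cz*(l[1]-7)+cy*l[2]
pts=[sp(l) for l in[(0,-85,0),(0,65,4),(13,108,4),(-13,108,4),(13,108,-10),(-13,108,-10),(0,0,0)]]
for p,n in((t,"t3.png"),(s,"s3.png")):
    Q=proj(p,np.array(pts))
    crop(p,Q[-1],120,90,6,n,Q)
E
```

```text
clock: 8.78
eef_pos: [451.6, 151.6, 206.5]
eef_rot: [-1.571, -0.983, -1.265]
wrist_force: [0.3, 0.0, -1.0]
finger_gap: 11.8
shift [-0.5  0.7 -0.3] rot [ 0.03 -0.02  0.03] rows 0.0 tcp [451.3 151.2 205.7]
shift [-29.6  20.1  -0.3] rot [ 0.03 -0.02  0.03] rows 0.9 tcp [451.3 151.2 170.7]
shift [-54.6  36.8  -0.3] rot [ 0.03 -0.02  0.03] rows 1.6 tcp [451.3 151.2 140.7]
clip coords of grasp [  0.31305527  -0.67833093 204.89926138]
```

View pics/t3.png

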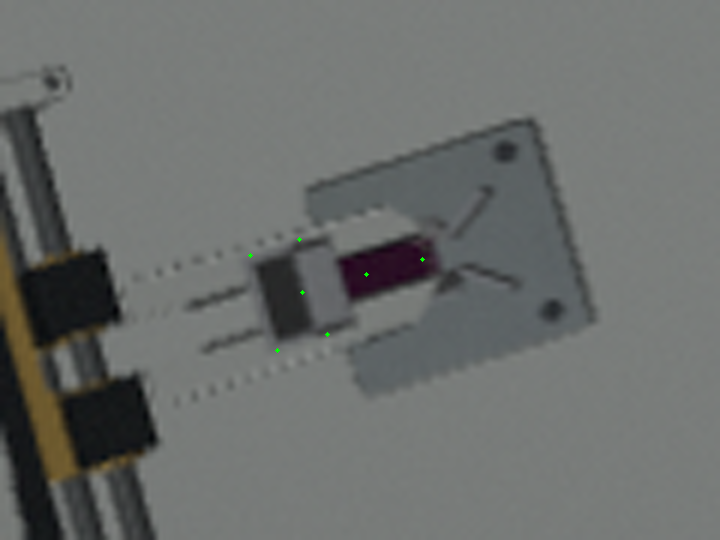

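View pics/s3.png

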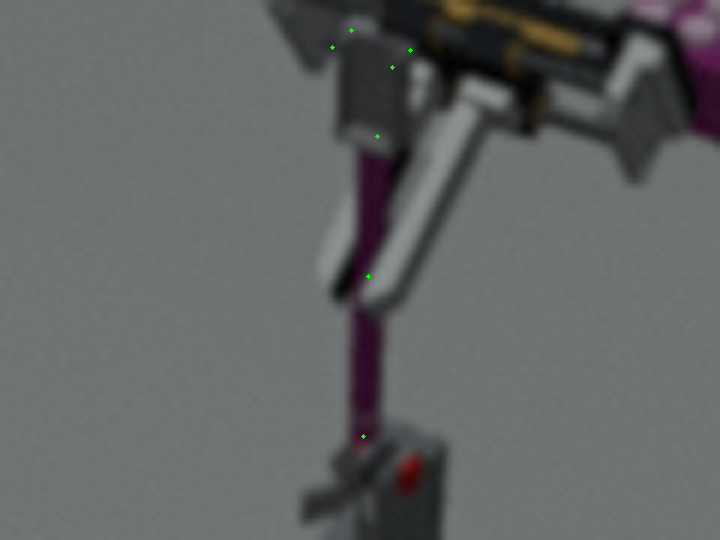

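```bash
python3 -m jog '[-5,4,-0.3,0,0,0, -10,7.3,-0.3,0,0,0, -15,10.6,-0.3,0,0,0, -20,13.8,-0.3,0,0,0, -25,17,-0.3,0,0,0, -29.6,20.1,-0.3,0,0,0]'; python3 -c "
from h import *
C=zrot(CY);cx,cy,cz=C.T;B=np.radians(33.7);c,s=np.cos(B),np.sin(B)
g=CLIP+[0,0,139]-1*cy
for dz in(30,0): goal(g+[0,0,dz],-c*cy-s*cz,cx)"
```

```text
clock: 9.38
eef_pos: [451.0, 151.0, 169.0]
eef_rot: [-1.574, -0.984, -1.263]
wrist_force: [-0.0, 0.7, 1.4]
finger_gap: 11.7
shift [ 1.3 -1.   0.4] rot [0.08 0.06 0.07] rows 0.0 tcp [451.3 151.2 170.7]
shift [-23.7  15.7   0.4] rot [0.08 0.06 0.07] rows 0.7 tcp [451.3 151.2 140.7]
```

```bash
python3 -m jog '[-4,2.6,0,0,0,0, -8,5.2,0,0,0,0, -12,8,0,0,0,0, -16,10.6,0,0,0,0, -20,13.2,0,0,0,0, -24,15.7,0,0,0,0, -24,15.7,0,0,0,0, -24,15.7,0,0,0,0]'; python3 - <<'E'
from h import *
C=zrot(CY);cx,cy,cz=C.T;B=np.radians(33.7);c,s=np.cos(B),np.sin(B)
g=CLIP+[0,0,139]-1*cy
goal(g,-c*cy-s*cz,cx)
t=manip.camera("top"); s=manip.camera("scene")
tcp,r=T()
gp=tcp+3*r.as_matrix()[:,1]
print("clip coords of grasp",C.T@(gp-CLIP))
def sp(l): return gp+ -cx*l[0]+cz*(l[1]-7)+cy*l[2]
pts=[sp(l) for l in[(0,-85,0),(0,65,4),(13,108,4),(-13,108,4),(13,108,-10),(-13,108,-10),(0,0,0)]]
for p,n in((t,"t4.png"),(s,"s4.png")):
    Q=proj(p,np.array(pts))
    crop(p,Q[-1],120,90,6,n,Q)
E
```

```text
clock: 10.05
eef_pos: [450.8, 151.3, 140.5]
eef_rot: [-1.575, -0.983, -1.262]
wrist_force: [-0.0, -1.1, -2.4]
finger_gap: 11.6
shift [0.3 0.1 0.5] rot [0.09 0.09 0.04] rows 0.0 tcp [451.3 151.2 140.7]
clip coords of grasp [ -0.45951424  -0.78512522 139.17959154]
```

View pics/t4.png

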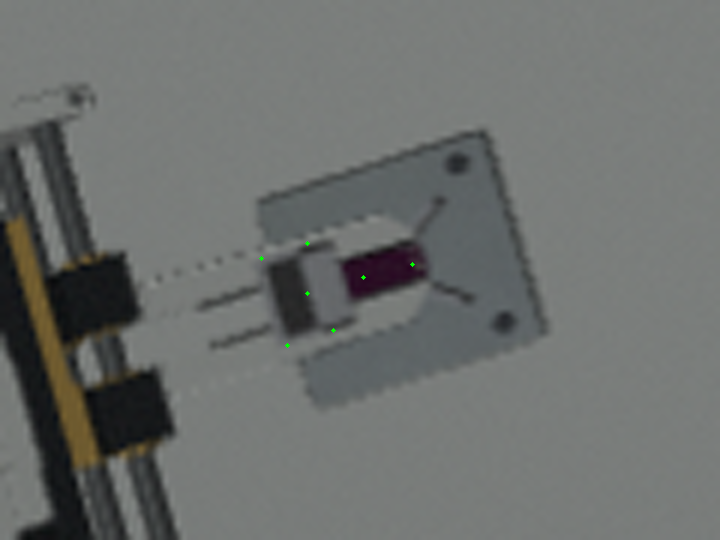

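View pics/s4.png

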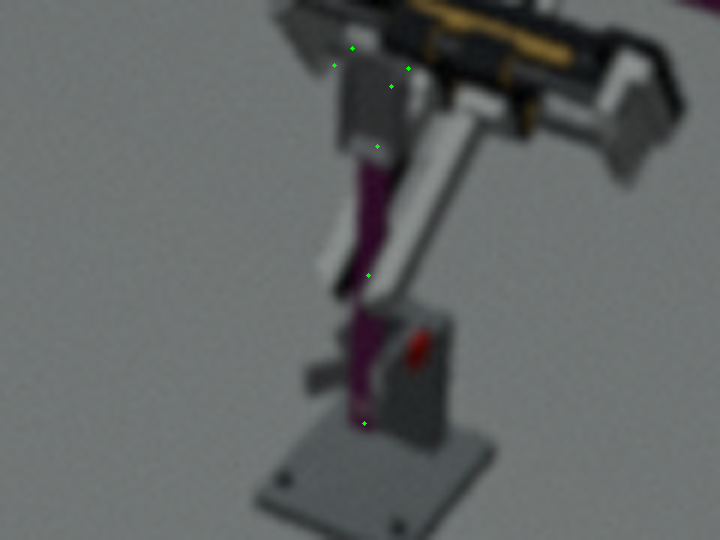

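```bash
python3 -m jog '[0,0,0,0,0,0, 0,0,0,0,0,0, 0,0,0,0,0,0, 0,0,0,0,0,0, 0,0,0,0,0,0, 0,0,0,0,0,0]' 50 ; python3 -m jog '[0,-10,0,0,0,0, 0,-25,0,0,0,0, 0,-50,0,0,0,0, 0,-80,0,0,0,0, 0,-115,0,0,0,0, 0,-150,0,0,0,0, 0,-150,0,0,0,0]'; python3 - <<'E'
from h import *
t=manip.camera("top"); s=manip.camera("scene")
C=zrot(CY);cx,cy,cz=C.T
def sp(l): return CLIP+[0,0,132]+ -cx*l[0]+cz*(l[1])+cy*(l[2]-1)
pts=[sp(l) for l in[(0,-85,0),(0,65,4),(13,108,4),(-13,108,4),(13,108,-10),(-13,108,-10),(0,0,0)]]
for p,n in((t,"t5.png"),(s,"s5.png")):
    Q=proj(p,np.array(pts))
    crop(p,Q[-1],120,90,6,n,Q)
    print([(r["xy"],r["score"]) for q in("scoop","scoop_blade") for r in manip.tip_of(q,p)],Q[-1],proj(p,sp((0,87,0))))
E
```

```text
clock: 10.65
eef_pos: [450.9, 151.3, 141.1]
eef_rot: [-1.573, -0.984, -1.264]
wrist_force: [-0.7, -0.2, -0.0]
finger_gap: 47.6
clock: 11.23
eef_pos: [412.6, 275.0, 227.7]
eef_rot: [-1.565, -0.98, -1.267]
wrist_force: [-0.3, 0.7, -0.2]
finger_gap: 49.7
[([235.7, 274.9], 0.78), ([225.3, 275.5], 0.62)] [238.15558385 274.44376333] [[228.22669687 277.10576363]]
[([300.6, 316.2], 0.67), ([324.5, 129.1], 0.61), ([326.3, 101.7], 0.6)] [324.08127999 128.56148469] [[324.9641301  100.47238775]]
```

View pics/t5.png

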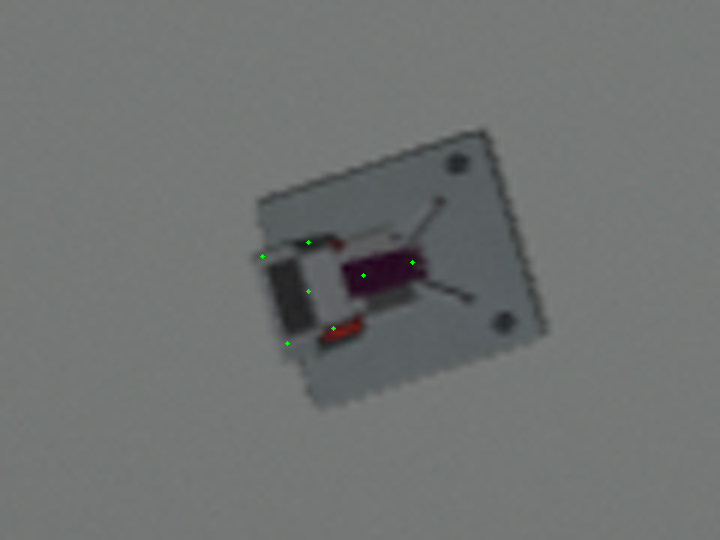

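View pics/s5.png

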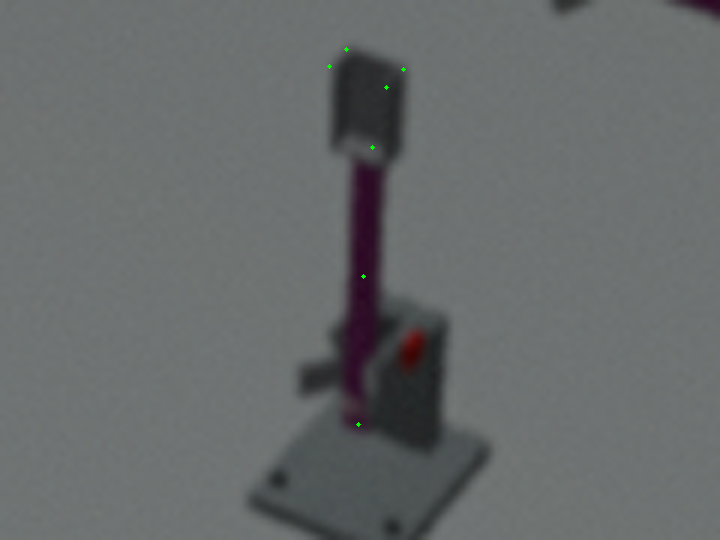

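```bash
cat > b.py <<'E'
from kin2 import *
C=zrot(CY);cx,cy,cz=C.T;B=np.radians(25);c,s=np.cos(B),np.sin(B)
DB=c*cy-s*cz
def hi(): return CLIP+[0,0,345]-140*cy
GB=CLIP+[0,0,139]-1*cy
E
python3 - <<'E'
from b import *
p,r=T(); print("up117",r.inv().apply([0,0,117]).round(1))
st=manip.read_state(); st=dict(st); st["eef_pos"]=np.array(st["eef_pos"])+[0,0,117]
tcp,R=goal(hi(),DB,cx,s=st)
P,m=fit2(); q=st["joints"]; p=st["eef_pos"]
rv=(r.inv()*Ro.from_matrix(R)).as_rotvec()
for f in(0,.25,.5,.75,1):
    x,e=ik2(P,p+f*(tcp-p),(r*Ro.from_rotvec(f*rv)).as_matrix(),q); print((p+f*(tcp-p)).round(0),x.round(2),round(e,4)); q=x
tcp,R=goal(GB-120*DB,DB,cx,True);print(ik2(P,tcp,R,q))
tcp,R=goal(GB,DB,cx,True);print(ik2(P,tcp,R,q))
E
```

```text
up117 [ 97.4 -64.8  -0.3]
shift [153.4 220.5   0.8] rot [ 1.7000e-01 -1.1000e-01  1.2139e+02] rows 17.0 tcp [494.8  13.7 346.3]
[413. 270. 341.] [ 0.86  0.38  1.41 -0.84  1.89  0.51] 0.0
[434. 206. 342.] [ 0.59  0.15  1.5  -0.44  1.62  0.28] 0.0
[454. 142. 343.] [ 0.19  0.07  1.53  0.07  1.55 -0.12] 0.0
[474.  78. 345.] [-0.18  0.19  1.49  0.54  1.75 -0.47] 0.0
[495.  14. 346.] [-0.4   0.43  1.41  0.88  2.05 -0.6 ] 0.0
(array([-0.36496203,  0.57010333,  1.58867367,  0.81860233,  1.80743689,
       -0.83608387]), np.float64(1.1175277875367353e-12))
(array([-0.20073563,  0.55915902,  1.76329116,  0.91545617,  1.60355849,
       -0.87747338]), np.float64(5.524064645438684e-13))
```

```bash
python3 -m jog '[30,-20,0,0,0,0, 60,-40,0,0,0,0, 85,-57,0,0,0,0, 97.4,-64.8,0,0,0,0, 97.4,-64.8,0,0,0,0, 97.4,-64.8,0,0,0,0]'; python3 -m jog '[9,13,0,0,0,7.1, 18,26,0,0,0,14.2, 27,39,0,0,0,21.3, 36,52,0,0,0,28.4, 45,65,0,0,0,35.5, 54,78,0,0,0,42.6, 63,91,0,0,0,49.7, 72,104,0,0,0,56.8, 81,117,0,0,0,63.9, 90,130,0,0,0,71]'; python3 -c "
from b import *
goal(hi(),DB,cx)"
```

```text
clock: 12.03
eef_pos: [413.7, 270.0, 340.2]
eef_rot: [-1.574, -0.984, -1.263]
wrist_force: [0.1, 0.6, -0.2]
finger_gap: 50.1
clock: 12.87
eef_pos: [461.3, 118.8, 342.8]
eef_rot: [-1.572, 0.263, -1.268]
wrist_force: [-0.3, 0.6, -0.4]
finger_gap: 49.6
shift [105.7 -32.    0.6] rot [-3.000e-02 -1.600e-01  4.995e+01] rows 7.0 tcp [494.8  13.7 346.3]
```

```bash
python3 -m jog '[15,-5,0,0,0,7, 30,-9,0,0,0,14, 45,-14,0,0,0,21, 60,-18,0,0,0,28, 75,-23,0.5,0,-0.1,35, 90,-27,0.6,0,-0.1,42, 105.7,-32,0.6,0,-0.16,49.9, 105.7,-32,0.6,0,-0.16,49.9]'; python3 -m jog '[0,0,0,0,0,0, 0,0,0,0,0,0]'; python3 -c "
from b import *
goal(GB-120*DB,DB,cx);goal(GB,DB,cx)"
```

```text
clock: 13.53
eef_pos: [495.4, 11.6, 343.5]
eef_rot: [-1.591, 1.14, -1.288]
wrist_force: [0.0, 0.7, -2.6]
finger_gap: 49.9
clock: 13.7
eef_pos: [494.9, 14.9, 347.2]
eef_rot: [-1.575, 1.126, -1.268]
wrist_force: [-0.4, 0.1, 0.5]
finger_gap: 50.1
shift [ 1.284e+02  9.350e+01 -1.000e-01] rot [ 0.08 -0.09  0.49] rows 3.8 tcp [485.7  42.5 191. ]
shift [127.4 213.5   0. ] rot [ 0.08 -0.09  0.49] rows 6.0 tcp [452.9 146.3 140.3]
```

```bash
python3 -m jog '[30,22,0,0,0,0.5, 60,44,0,0,0,0.5, 90,66,0,0,0,0.5, 115,84,0,0,0,0.5, 128.4,93.5,0,0,0,0.5, 128,110,0,0,0,0.5, 128,135,0,0,0,0.5, 128,160,0,0,0,0.5, 128,160,0,0,0,0.5, 128,160,0,0,0,0.5]'; python3 - <<'E'
from b import *
goal(GB,DB,cx)
t=manip.camera("top"); s=manip.camera("scene")
crop(t,(240,272),100,80,7,"t6.png"); crop(s,(324,130),100,80,7,"s6.png")
E
```

```text
clock: 14.53
eef_pos: [467.8, 100.8, 164.7]
eef_rot: [-1.568, 1.134, -1.258]
wrist_force: [0.3, -0.5, 1.1]
finger_gap: 49.5
shift [ 1.9 53.7 -0.3] rot [0.17 0.16 0.04] rows 1.3 tcp [452.9 146.3 140.3]
```

View pics/t6.png

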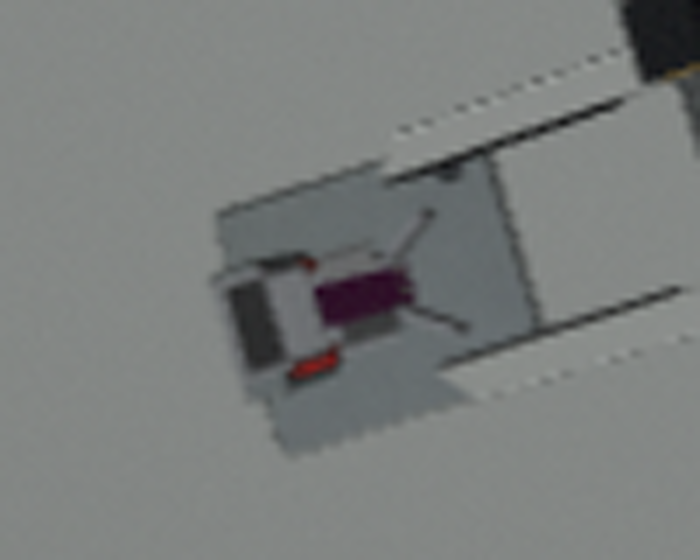

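View pics/s6.png

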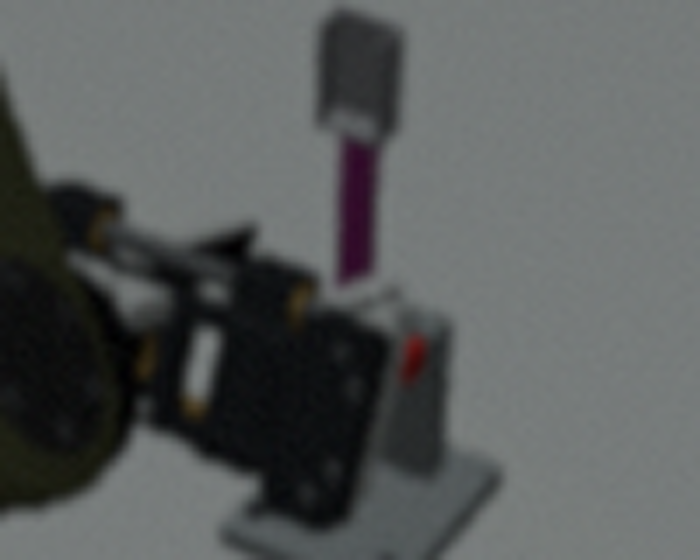

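```bash
python3 -m jog '[1,12,0,0,0,0, 1.5,24,0,0,0,0, 2,36,0,0,0,0, 2,46,-0.3,0,0,0, 2,53.7,-0.3,0,0,0, 2,53.7,-0.3,0,0,0, 2,53.7,-0.3,0,0,0]'; python3 -c "
from b import *
goal(GB,DB,cx)"
```

```text
clock: 15.22
eef_pos: [453.0, 145.7, 139.4]
eef_rot: [-1.57, 1.135, -1.262]
wrist_force: [0.2, 0.4, 0.7]
finger_gap: 50.1
shift [-1.   0.1  0.1] rot [ 0.11  0.06 -0.05] rows 0.0 tcp [452.9 146.3 140.3]
```

Close, and look.

```bash
python3 -m jog '[0,0,0,0,0,0, 0,0,0,0,0,0, 0,0,0,0,0,0, 0,0,0,0,0,0, 0,0,0,0,0,0, 0,0,0,0,0,0, 0,0,0,0,0,0, 0,0,0,0,0,0, 0,0,0,0,0,0]' 0 40; python3 - <<'E'
from b import *
goal(GB,DB,cx)
p,r=T(); print("up100",r.inv().apply([0,0,100]).round(1))
s=manip.camera("scene"); crop(s,(324,130),100,80,7,"s7.png")
t=manip.camera("top"); crop(t,(240,272),100,80,7,"t7.png")
E
```

```text
clock: 15.97
eef_pos: [453.2, 145.4, 139.4]
eef_rot: [-1.57, 1.135, -1.262]
wrist_force: [0.4, -0.7, 0.1]
finger_gap: 11.8
shift [-1.2  0.5  0. ] rot [ 0.07  0.06 -0.04] rows 0.0 tcp [452.9 146.3 140.3]
up100 [-90.7 -42.2   0. ]
```

View pics/t7.png

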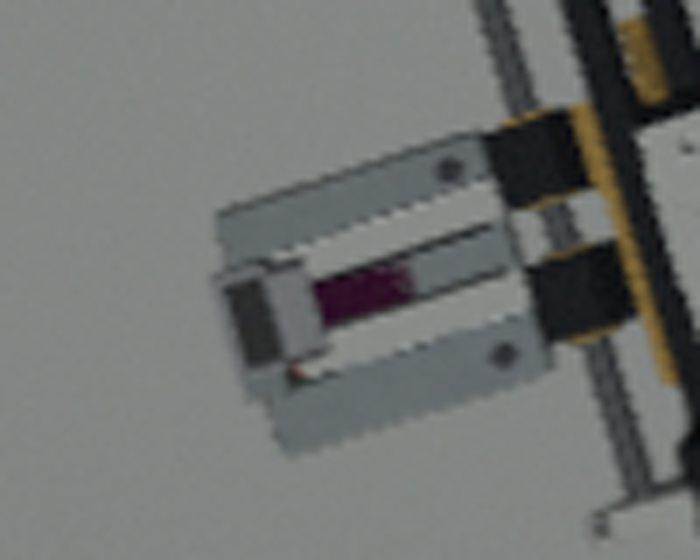

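View pics/s7.png

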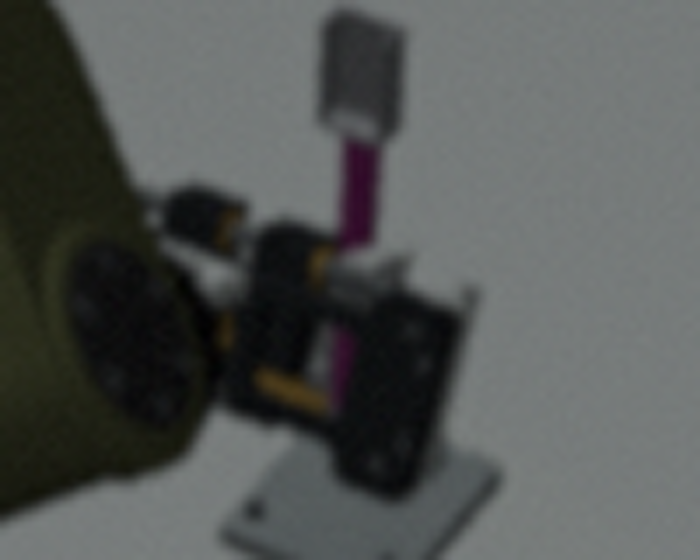

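```bash
python3 -m jog '[-5,-2.3,0,0,0,0, -11,-5,0,0,0,0, -20,-9.3,0,0,0,0, -32,-15,0,0,0,0, -46,-21.4,0,0,0,0, -62,-29,0,0,0,0, -80,-37.3,0,0,0,0, -100,-46.5,0,0,0,0, -118,-55,0,0,0,0, -118,-55,0,0,0,0]'; python3 - <<'E'
from b import *
R=zrot(RY);y=-R[:,1]; x_=np.cross(y,[0,0,-1])
D=-c*np.array([0,0,1.])-s*y
q=manip.read_state()["joints"];P,m=fit2();p0,r0=T()
for h in(180,):
    tcp,RR=goal(REST+[0,0,49+h]+y*7,D,-x_)
    rv=(r0.inv()*Ro.from_matrix(RR)).as_rotvec()
    for f in(.25,.5,.75,1):
        x,e=ik2(P,p0+f*(tcp-p0),(r0*Ro.from_rotvec(f*rv)).as_matrix(),q);print(x.round(2),round(e,4));q=x
        rr=(r0*Ro.from_rotvec(f*rv)); print("tool y",rr.as_matrix()[:,1].round(2))
E
```

```text
clock: 16.9
eef_pos: [453.7, 145.3, 274.2]
eef_rot: [-1.555, 1.133, -1.249]
wrist_force: [0.7, 0.3, 0.2]
finger_gap: 11.4
shift [ 160.2 -242.3  -29.6] rot [ 10.72  30.73 -87.84] rows 13.1 tcp [ 512.8 -137.5  231.7]
[-0.24  0.26  1.64  0.64  1.65 -0.49] 0.0
tool y [-0.18  0.66 -0.73]
[-0.23  0.22  1.6   0.31  1.52 -0.31] 0.0
tool y [-0.11  0.34 -0.93]
[-0.18  0.22  1.58 -0.06  1.41 -0.08] 0.0
tool y [-0.08 -0.04 -1.  ]
[-0.13  0.28  1.59 -0.45  1.33  0.19] 0.0
tool y [-0.09 -0.41 -0.91]
```

```bash
python3 -m jog '[12,-18,-2,0.8,2.3,-6.6, 24,-36,-4,1.6,4.6,-13.2, 36,-55,-7,2.4,6.9,-19.8, 48,-73,-9,3.2,9.2,-26.4, 60,-91,-11,4,11.5,-32.9, 72,-109,-13,4.8,13.8,-39.5, 84,-127,-16,5.6,16.1,-46.1, 96,-145,-18,6.4,18.4,-52.7, 108,-164,-20,7.2,20.7,-59.3, 120,-182,-22,8,23,-65.9]'; cat >> b.py <<'E'
RR_=zrot(RY);ly=-RR_[:,1]; lx=np.cross(ly,[0,0,-1.])
LD=-c*np.array([0,0,1.])-s*ly
def lay(h,dy=0): return goal(REST+[0,0,49+h]+ly*(7+dy),LD,-lx)
E
python3 -c "
from b import *
lay(150)"
```

```text
clock: 17.73
eef_pos: [497.7, -68.0, 238.7]
eef_rot: [-1.652, -0.053, -1.654]
wrist_force: [0.1, -1.1, -0.6]
finger_gap: 11.6
shift [65.9 38.7 24. ] rot [  2.88   7.67 -21.62] rows 3.2 tcp [ 512.8 -137.5  201.7]
```

```bash
python3 -m jog '[17,10,6,0.7,1.9,-5.5, 34,20,12,1.5,3.9,-11, 50,29,18,2.2,5.8,-16.5, 66,39,24,2.9,7.7,-21.6, 66,39,24,2.9,7.7,-21.6, 66,39,24,2.9,7.7,-21.6, 66,39,24,2.9,7.7,-21.6]'; python3 -m jog '[0,0,0,0,0,0, 0,0,0,0,0,0]'
python3 - <<'E'
from b import *
lay(150)
tcp,r=T(); M=r.as_matrix(); gp=tcp+3*M[:,1]
def sp(l): return gp+lx*l[0]+ly*(l[1]-7)-np.array([0,0,1])*l[2]
pts=[sp(l) for l in[(0,-85,0),(6,-85,-4),(-6,-85,-4),(0,65,4),(13,108,4),(-13,108,4),(13,108,-10),(-13,108,-10),(0,0,0)]]
for n in("top","scene"):
    p=manip.camera(n); Q=proj(p,np.array(pts)); crop(p,Q[-1],130,100,6,n[0]+"8.png",Q)
E
```

```text
clock: 18.32
eef_pos: [512.5, -135.7, 200.7]
eef_rot: [-1.575, -0.428, -1.772]
wrist_force: [0.5, -0.7, -0.6]
finger_gap: 11.9
clock: 18.48
eef_pos: [512.6, -136.1, 200.8]
eef_rot: [-1.573, -0.429, -1.773]
wrist_force: [0.3, 0.6, -0.5]
finger_gap: 11.5
shift [ 1.6 -0.3  0.5] rot [ 0.09  0.11 -0.4 ] rows 0.1 tcp [ 512.8 -137.5  201.7]
```

View pics/t8.png

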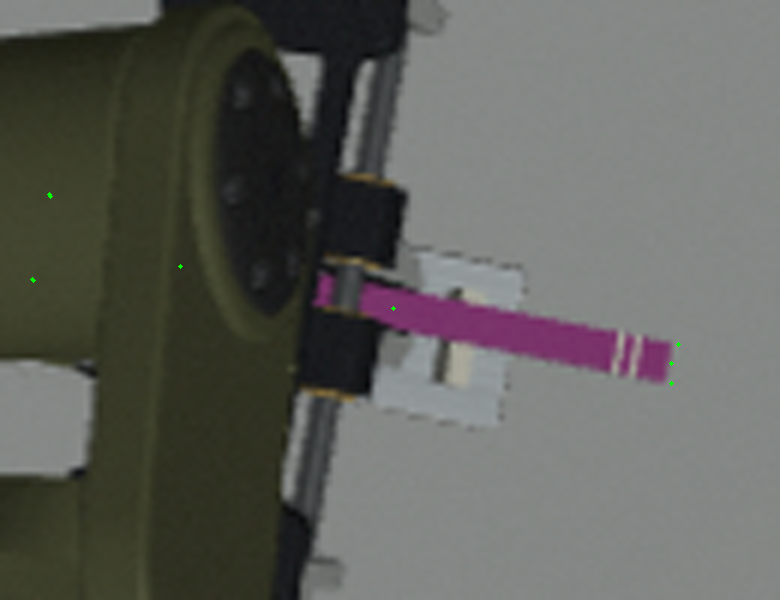

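View pics/s8.png

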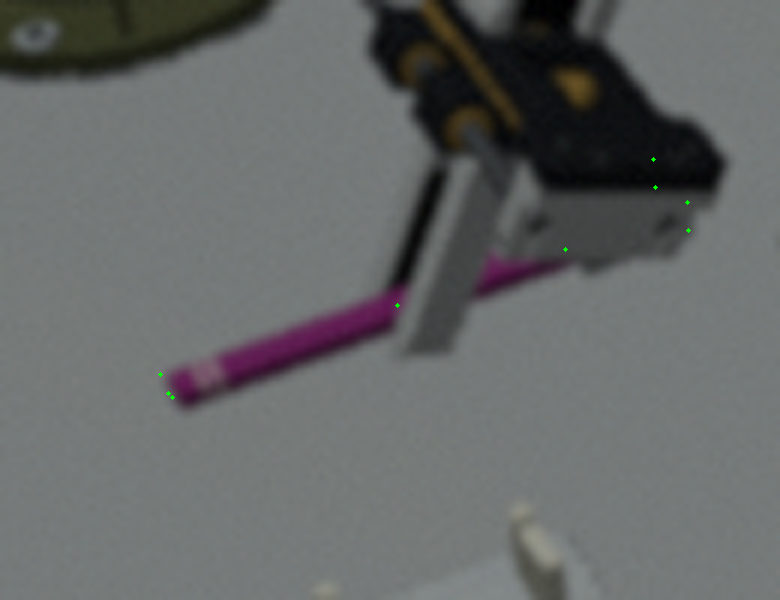

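```bash
python3 -c "
from b import *
lay(15,-3)"
```

```text
shift [-51.9 123.4   0.8] rot [ 0.11  0.12 -0.37] rows 3.2 tcp [ 512.2 -140.4   66.7]
```

```bash
python3 -m jog '[-10,24,0.8,0,0,-0.3, -22,52,0.8,0,0,-0.4, -34,80,0.8,0,0,-0.4, -43,103,0.8,0,0,-0.4, -49,116,0.8,0,0,-0.4, -51.9,123.4,0.8,0,0,-0.4, -51.9,123.4,0.8,0,0,-0.4, -51.9,123.4,0.8,0,0,-0.4, -51.9,123.4,0.8,0,0,-0.4]'
python3 - <<'E'
from b import *
lay(15,-3); lay(0,-3)
tcp,r=T(); M=r.as_matrix(); gp=tcp+3*M[:,1]
def sp(l): return gp+lx*l[0]+ly*(l[1]-4)-np.array([0,0,1])*l[2]
pts=[sp(l) for l in[(0,-85,0),(6,-85,-4),(-6,-85,-4),(6,-30,-4),(-6,-30,-4),(6,65,-4),(-6,65,-4)]]
# notch corners on the post
pts+=[REST+RR_@np.array([a,b,49]) for a in(-17,-10,10,17) for b in(38,46,-38,-46)]
for n in("top","scene"):
    p=manip.camera(n); Q=proj(p,np.array(pts)); crop(p,proj(p,gp)[0],110,80,7,n[0]+"9.png",Q)
E
```

```text
clock: 19.33
eef_pos: [512.6, -140.6, 67.4]
eef_rot: [-1.572, -0.438, -1.774]
wrist_force: [-0.1, 0.2, -0.1]
finger_gap: 11.4
shift [-0.4  0.5 -0.5] rot [0.05 0.09 0.07] rows 0.0 tcp [ 512.2 -140.4   66.7]
shift [-6.7 14.1 -0.4] rot [0.05 0.09 0.07] rows 0.4 tcp [ 512.2 -140.4   51.7]
```

View pics/t9.png

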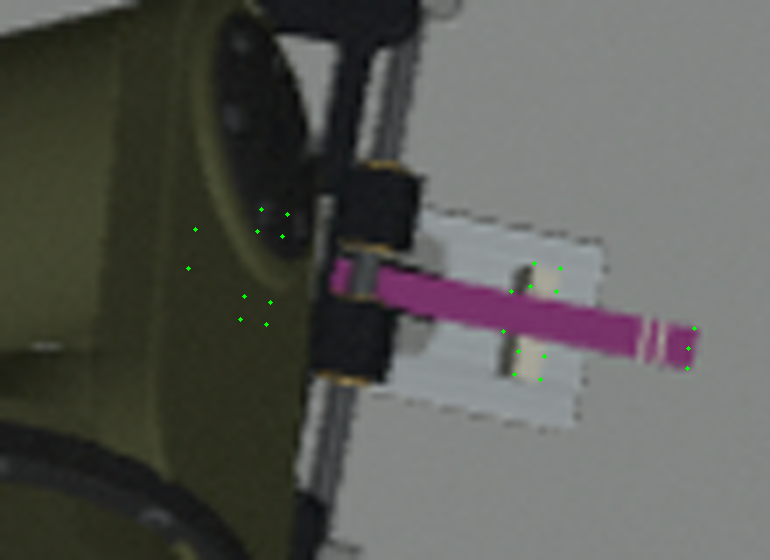

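View pics/s9.png

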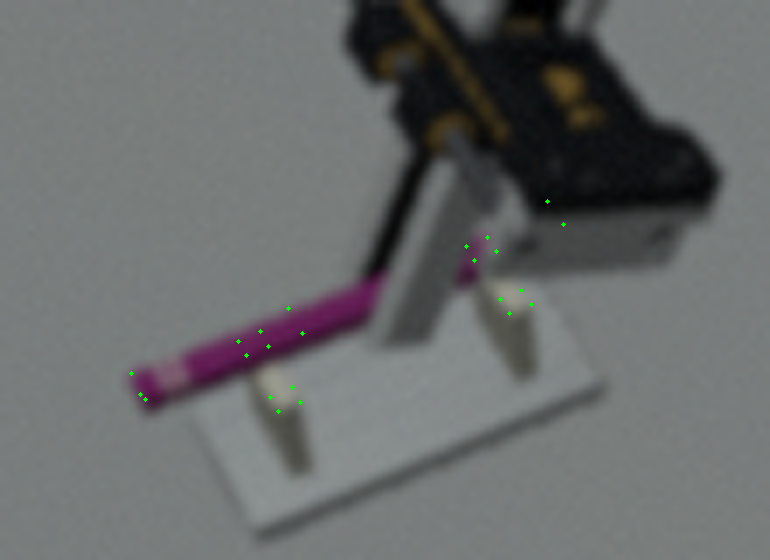

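```bash
python3 -m jog '[-1.5,3,-0.3,0,0,0, -3,6,-0.4,0,0,0, -4.2,9,-0.4,0,0,0, -5.2,11,-0.4,0,0,0, -6,12.6,-0.4,0,0,0, -6.5,13.6,-0.4,0,0,0, -6.5,13.6,-0.4,0,0,0, -6.5,13.6,-0.4,0,0,0]'
python3 - <<'E'
from b import *
lay(0,-3)
for n in("top","scene"):
    p=manip.camera(n); crop(p,proj(p,REST+[0,0,50])[0],110,80,7,n[0]+"10.png")
E
```

```text
clock: 20.1
eef_pos: [511.6, -140.5, 53.2]
eef_rot: [-1.574, -0.44, -1.774]
wrist_force: [-13.5, 6.6, 31.1]
finger_gap: 11.7
shift [-0.8  1.3  0.6] rot [0.15 0.08 0.19] rows 0.0 tcp [ 512.2 -140.4   51.7]
```

View pics/s10.png

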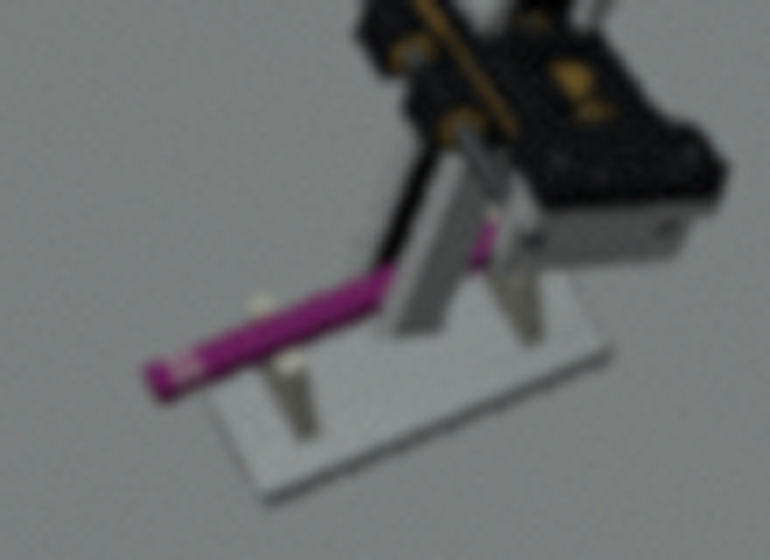

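View pics/t10.png

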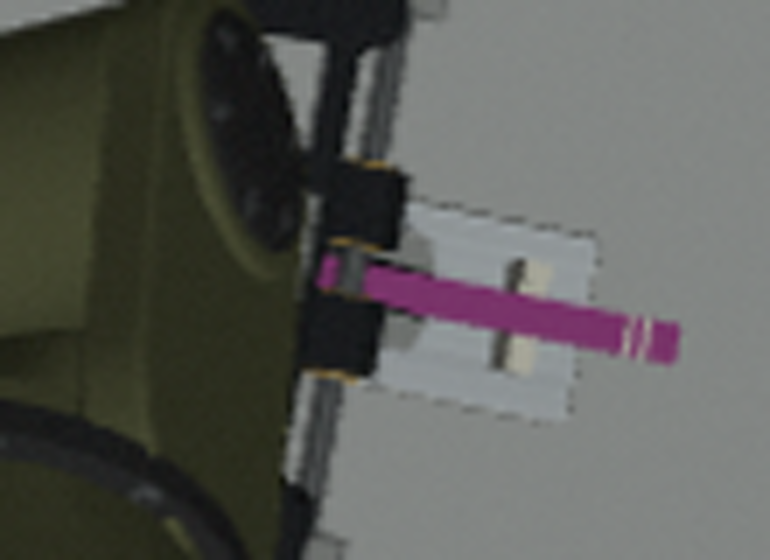

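```bash
python3 -m jog '[0.4,-0.9,0,0,0,0, 0.4,-0.9,0,0,0,0, 0.4,-0.9,0,0,0,0]'; python3 - <<'E'
from b import *
p=manip.camera("scene"); gp=REST+[0,0,50]
crop(p,proj(p,REST-RR_@[0,-42,-49])[0],50,40,14,"s11.png")
crop(manip.camera("top"),(0,0),10,10,1,"x.png") if 0 else None
print(manip.read_state()["wrist_force"])
E
```

```text
clock: 20.45
eef_pos: [511.7, -140.5, 53.3]
eef_rot: [-1.574, -0.439, -1.773]
wrist_force: [-7.5, 3.3, 18.1]
finger_gap: 11.5
[-7.72023168  3.60137277 19.35950232]
```

View pics/s11.png

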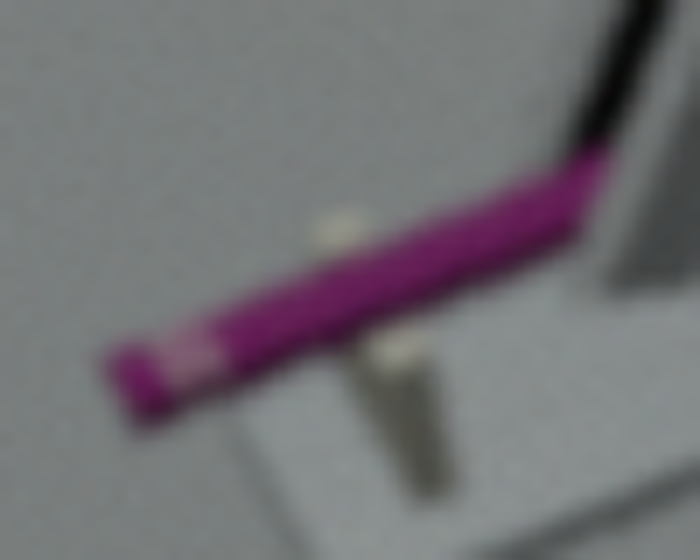

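```bash
python3 -m jog '[0.5,-1.2,0,0,0,0, 0.5,-1.2,0,0,0,0, 0.5,-1.2,0,0,0,0]'; python3 - <<'E'
from b import *
tcp,r=T(); gp=tcp+3*r.as_matrix()[:,1]; print(gp, RR_.T@(gp-REST))
for n in("top","scene"):
    p=manip.camera(n)
    for h in (49,51):
        def sp(l): return REST+[0,0,h]+lx*l[0]+ly*l[1]-np.array([0,0,1])*l[2]
        Q=proj(p,np.array([sp(l) for l in[(6,-85,-4),(-6,-85,-4),(6,-85,4),(-6,-85,4),(6,-60,-4),(-6,-60,-4),(6,-20,-4),(-6,-20,-4)]]))
        crop(p,Q[4],56,42,14,n[0]+f"12_{h}.png",Q)
E
```

```text
clock: 20.75
eef_pos: [511.7, -140.4, 53.5]
eef_rot: [-1.574, -0.438, -1.773]
wrist_force: [-0.8, -0.8, 4.6]
finger_gap: 11.3
[ 511.48346403 -141.6711898    50.77755943] [ 0.42274336 -3.92477799 50.77755943]
```

View pics/s12_49.png

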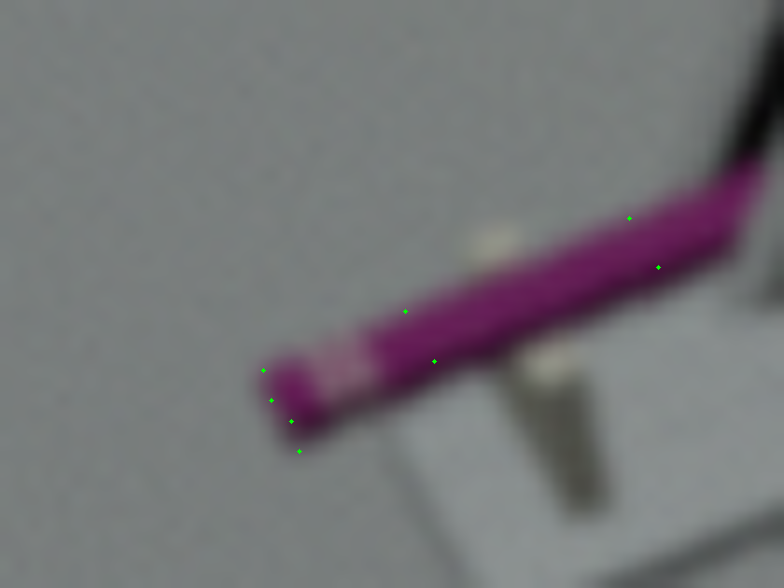

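View pics/t12_49.png

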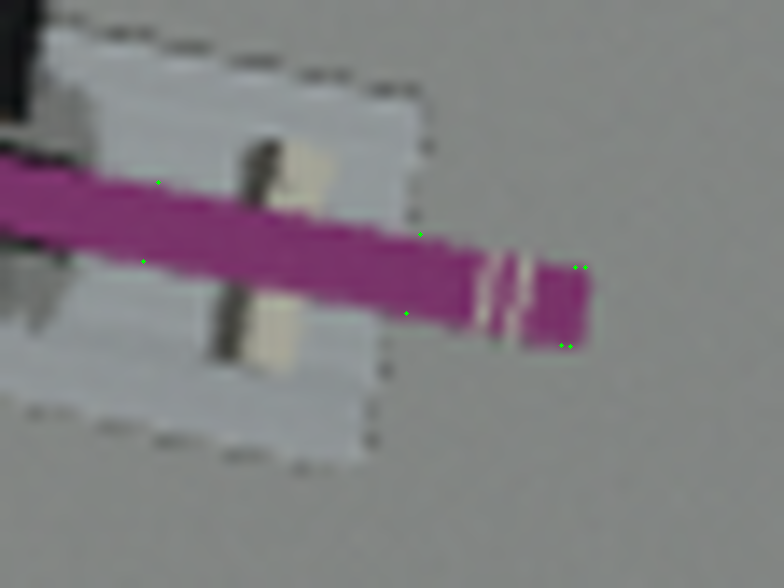

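```bash
python3 -m jog '[0,0,0,0,0,0, 0,0,0,0,0,0, 0,0,0,0,0,0, 0,0,0,0,0,0, 0,0,0,0,0,0, 0,0,0,0,0,0]' 44; python3 -m jog '[0,-8,0,0,0,0, 0,-20,0,0,0,0, 0,-35,0,0,0,0, 0,-55,0,0,0,0, 0,-80,0,0,0,0, 0,-110,0,0,0,0, 0,-145,0,0,0,0, 0,-180,0,0,0,0, 0,-180,0,0,0,0]'; python3 - <<'E'
from b import *
for n in("top","scene"):
    p=manip.camera(n)
    def sp(l): return REST+[0,0,49]+lx*l[0]+ly*l[1]-np.array([0,0,1])*l[2]
    Q=proj(p,np.array([sp(l) for l in[(0,-85,0),(13,108,-10),(-13,108,-10),(0,0,0)]]))
    crop(p,Q[3],110,80,7,n[0]+"13.png",Q); cv2.imwrite(f"pics/{n}F.png",p["img"][:,:,::-1])
E
```

```text
clock: 21.35
eef_pos: [511.5, -140.2, 53.2]
eef_rot: [-1.575, -0.438, -1.773]
wrist_force: [-0.0, -0.1, -0.7]
finger_gap: 43.8
clock: 22.1
eef_pos: [529.7, -63.3, 223.5]
eef_rot: [-1.564, -0.435, -1.775]
wrist_force: [0.4, 0.3, 1.7]
finger_gap: 43.8
```

View pics/s13.png

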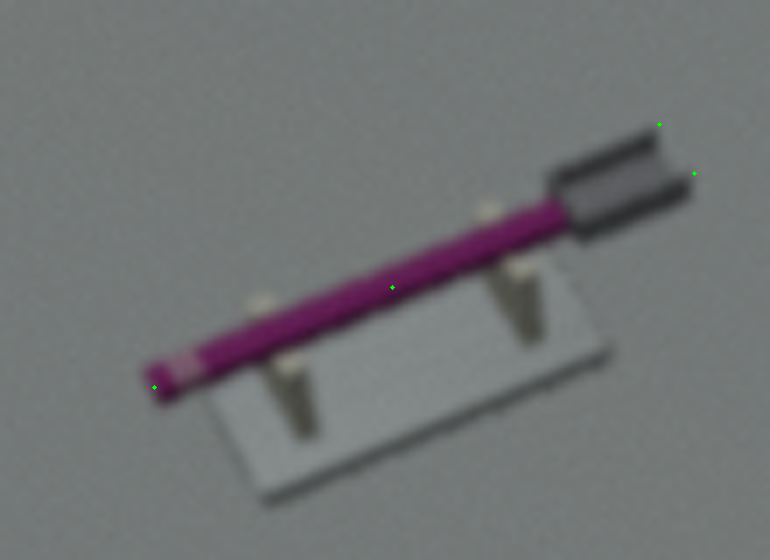

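View pics/t13.png

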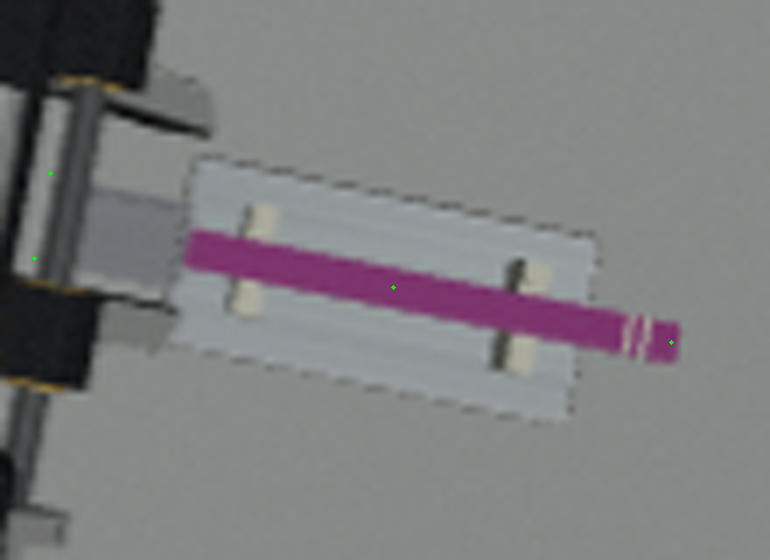

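View pics/sceneF.png

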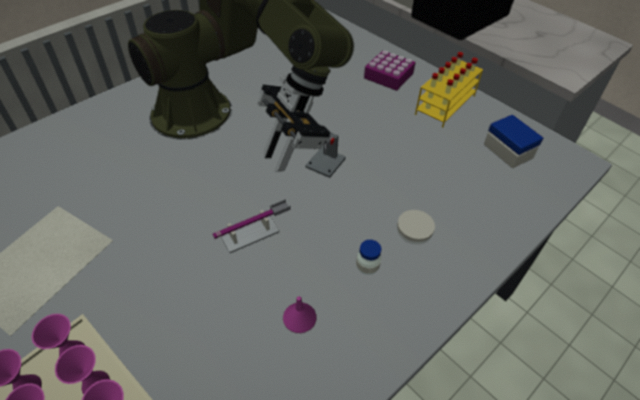

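The picture shows the scoop lying in both notches (around 250,222) with its hollow up. The gripper is clear of it, and the funnel (300,316), jar (369,255) and dishes (416,226) are where they were.

```bash
python3 -c "
from cell import manip
s=manip.read_state();print(s['clock'],s['wrist_force'],abs(s['qd']).max());print(manip.sign_off())"
```

```text
22.2 [ 0.91446959  0.23850844 -0.8526871 ] 0.04368955854473791
the job is handed in; nothing more can be done
None
```

The scoop is turned over. It lies in both notches of the rest with the hollow facing up and its blade end pointing opposite to the start. I handed the job in at 22.2 s.

- **What I did:** I lifted the scoop off the rest and lowered it from above into the clip, upright with the blade on top. I let go and backed off, and it stood on its own. I then took it from the opposite side, lifted it out, laid it in the rest, let go and backed away.
- **Last checks:** In both final pictures the handle lies in both notches, within a few millimetres of level and centred. In the scene picture the funnel, jar and dishes look where they were at the start. The gripper was about 180 mm away and the wrist force was near zero.
- **What was off:**
  - While standing in the clip, the scoop leaned by 1–2°.
  - While seating the handle I pressed about 1–2 mm too far. The wrist force reached about 35 N, against the 120 N limit. I eased it to about 5 N before opening the gripper.
  - In the final top picture the gripper hides the outer end of the blade, so I judged that end from the scene picture only.

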